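# Add a slotted mass to a load-cell station

### The job

Pick up the brass slotted mass by its tab and slide it sideways onto the stem of the load-cell station, just over the steel mass already there and with its slot turned roughly opposite to that one's; push it home until you feel the end of its slot bear on the stem with about 5.5 N, never pushing the stem with more than 7 N, then lay it gently flat on the steel mass and let go. Finally lower the blue keeper collar gently over the stem, down onto the brass mass, and let go. Leave the spare steel mass, the multimeter and the tape roll where they are.

Things in the scene. Friction and masses are not known exactly. Their poses are not given: they have to be found in the camera images.
- hanger: Pan and upright stem of the load-cell station (dark base plate 120 x 80 mm, beam cell on it, fixed to the bench). Origin: on the stem's axis at the pan's upper face, 52 mm above the bench; z up. Pan 60 mm across; steel stem 8 mm in diameter, top 49 mm above the origin, last 3 mm tapered. Pan and stem yield sideways on a stiff spring, about 25 N per mm, up to 3 mm.
- first_mass: Steel slotted mass, same shape and axes as the brass one (origin on the underside at the disc's centre, +x out through the open slot), lying loose on the pan round the stem, fully home; its slot faces some way towards the robot.
- brass_mass: Brass round slotted mass, 56 mm across, 10 mm thick, about 0.22 kg, with a handling tab (blue dot), lying flat on the bench to the robot's left or right. Origin: underside, disc centre, where the stem's axis stands (within 0.3 mm) when the mass is fully home; +x points from there out through the open slot, the tab lies to -x; z up.
- brass_mass_tab (a point): Point to grip the brass mass: middle of its tab, half-way up (5 mm above the underside), 46 mm from the disc's centre. The tab is 16 mm wide, 10 mm thick, straight, and reaches from the rim to 62 mm from the centre. Axes as the brass mass.
- brass_mass_mouth (a point): Middle of the slot's mouth at the rim of the brass mass, half-way up, 28 mm from the disc's centre. The slot is 10 mm wide, flared to 19 mm over the last 8 mm.
- keeper_mid (a point): Blue ribbed keeper collar standing on the bench in front of the station: ring 26 mm in outer diameter, 20 mm high, open bore 13 mm right through, 40 g. This point is its centre, half-way up; z along the bore.
- spare_mass: Spare steel slotted mass, same shape and axes as the brass one, lying flat on the bench on the other side from the brass one. To be left alone.
- meter: Dark grey hand multimeter, 146 x 70 x 41 mm, lying at the right end of the bench. Origin under its centre. To be left alone.
- tape: Roll of cream masking tape, 85 mm across, 30 mm high, lying left behind the station. Origin under its centre. To be left alone.
There are look-alikes about, which are no part of the job. Several things look just like the brass_mass: the one meant starts farthest to the robot's right.

How it is judged:
By the outcome, as a careful person would: the job done as asked, in the order asked, and still so for the second after the job is handed in, with the robot touching nothing.
It also fails if it takes over 72 s, if anything falls off the work surface, if the arm or the gripper's body presses on something with over 40 N, if the wrist force passes 120 N, or if a joint passes its speed limit or range.

### The arm

A 6-joint arm with a two-finger parallel gripper is mounted at the origin on a cart in front of the work surface, level with it; the furniture and walls round the work are solid. World frame = base frame: x ahead of the robot, y to its left, z up, the work surface at z = 0. Lengths are in m, angles in degrees, forces in N, time in s.
With the tool pointing down it reaches from about 0.35 to 0.875 m from the base axis. Payload 4.2 kg.
Tool frame: the origin (TCP) lies midway between the tips of the shut fingers; the grasp point (between the pads) lies 19 mm behind it; z points along the fingers, y is the line along which they close (so a half turn about z gives the same grasp; the last joint's range is limited). The gripper opens to 87 mm and grips with 3 to 60 N. Pads are 19 mm wide; open, the fingers measure 117 mm over their backs; the gripper's body (75 mm by 190 mm) begins 51 mm behind the grasp point.
Start: joints at [87.754, 22.042, 0.453, 0, -68.411, -14.817], TCP at [0.183, 0.597, 0.193] pointing down, gripper open.
Joint ranges: [-179.83, 179.83], [-69.29, 118.12], [-61.27, 80.66], [-181.25, 117.63], [-171.15, -9.14], [-177.46, 177.46]. Speed limits (degrees/s): [159.86, 159.86, 180, 180, 180, 180].

### API

Orientations are given as a 3x3 rotation matrix whose columns are the frame's x, y, z axes.
In Python, from station import r, cams gives the robot as it stands.
- The arm moves only by the tool play_rows, never from a script. Its argument "commands" is text: rows parted by semicolons, each of 6 numbers parted by spaces: the shift along the world's x, y, z normalised to -1 to 1, where 1 is 30 mm, then the turn, a rotation vector about the world's x, y, z normalised to -1 to 1, where 1 is 0.15 rad. A call has 1 to 20 rows; each row shifts and turns the commanded pose from where the row before left it; what a row does not reach is not made up. A row lasts 1/10 s, in which the tool goes at most 50 mm and 8.59 degrees, less where a joint would pass 70% of its speed; a pose out of reach is approached as far as the arm can. A call with a number of a shift or a turn outside -1 to 1 is refused whole. A call with a gripper value outside its range is refused whole. "grip" is the finger opening in mm, from 0 to 87, set as the call begins (left out, the last holds). The fingers move at their own pace and stop on an object; the grip force is fixed at half the most. Time passes only in rows, so rows that do not move let the fingers close. It gives the time, the measured TCP pose, the force, the opening and the grip force at its end, in the units of the state.
- r.sense(): the state, without advancing time (a new reading comes with each control period).
- cams.capture(name): name is "scene" or "top"; returns (picture, depth): 400x640x3 uint8, blue, green, red; 400x640 float32, m along the optical axis (not along the pixel's ray), 0 where there is no reading.
- cams.camera_info(name): a dict with "mtx" (3x3 intrinsics, pixels), "R" (3x3) and "t" (3): a world point X has camera coordinates R X + t. Camera axes: x right, y down, z forward; pixel columns grow to the right and rows downward; lengths in m; the calibration is good to about 2 mm. A picture is of the moment at which its call begins. camera_info takes no time and is no camera call.
- r.finish_job(): hands the job in; it is judged then, once.
The state is a dict: "time_s": time; "joints": joint angles; "joint_velocities": joint speeds; "effort": joint torques, N m; "tcp_pos": TCP position; "ee_rot": TCP orientation; "wrist_force": force on the tool from outside, world axes, zero at the start; "moment": the same for the moment, N m; "gripper_width": opening from 0.0 (shut) to 1.0 (fully open); "gripper_force": force on a finger pad.
Only numpy, scipy, OpenCV 4.12 (cv2) and the standard library are available. Lean on these libraries where they do the work, as an engineer would, in place of code of your own. Each camera call takes 0.05 s, during which the arm holds its last target. There are 200 camera calls.

## Working session

There is one attempt and no reset: what is moved stays moved. The work goes in short steps, Python scripts to look and compute and a tool call to move; the robot and the scene stay as the last step left them, time stands still between calls to the robot, and variables do not carry over. Pictures are saved under pics/ and viewed, at most 10 in all, crops included, and the job is handed in when it is done.

Besides the shell and the picture viewer there is one more tool, called after "Call:" by a JSON object that holds its "fn" and its "kwargs". play_rows: Moves the arm, as the interface text tells. Scaled input: -1 to 1 covers 30 mm each way for a shift and 0.15 rad each way for a turn. Its arguments: {"type":"object","properties":{"commands":{"type":"string"},"grip":{"type":"number"}},"required":["commands"]}

```bash
mkdir -p pics; ls; python3 - <<'E'
from station import r,cams
import cv2,numpy as np
for n in("scene","top"):
    p,d=cams.capture(n); cv2.imwrite(f"pics/{n}0.png",p); np.save(f"pics/{n}0.npy",d)
    i=cams.camera_info(n); print(n,i["mtx"].round(1).tolist(),(-i["R"].T@i["t"]).round(3),i["R"].round(3).tolist())
s=r.sense(); print(s["time_s"],s["tcp_pos"],s["ee_rot"],s["gripper_width"])
E
```

```text
pics
scene [[428.8, 0.0, 320.5], [0.0, 428.8, 197.3], [0.0, 0.0, 1.0]] [-0.348 -0.607  0.632] [[0.571, -0.82, 0.026], [-0.393, -0.301, -0.869], [0.721, 0.486, -0.494]]
top [[426.1, 0.0, 319.4], [0.0, 426.1, 201.1], [0.0, 0.0, 1.0]] [ 0.248 -0.043  1.361] [[0.053, -0.999, 0.001], [-0.978, -0.052, -0.201], [0.201, 0.01, -0.98]]
0.1 [0.18318969 0.59692461 0.19220294] [[ 9.55949044e-01 -2.93532278e-01 -4.76887484e-04]
 [-2.93532650e-01 -9.55947206e-01 -1.87708519e-03]
 [ 9.51058353e-05  1.93437984e-03 -9.99998125e-01]] 0.9963682251499629
```

View pics/scene0.png

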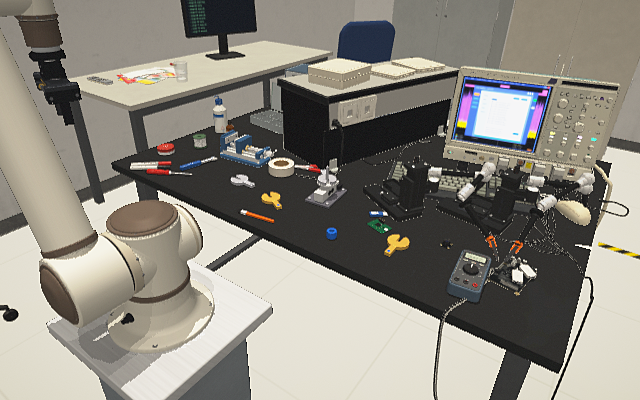

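View pics/top0.png

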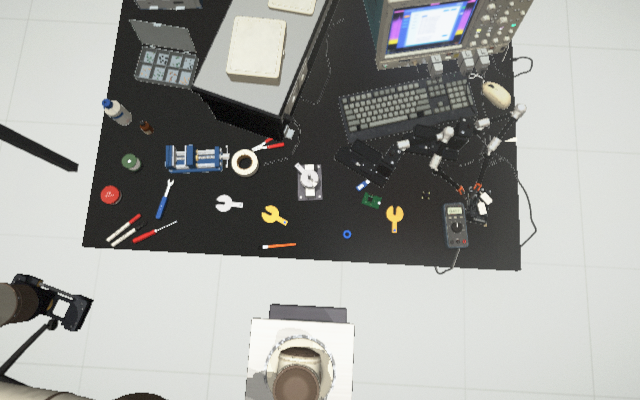

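Brass candidates in the top view are (395,218) and (273,215). The one farthest right is (395,218), which is (397,244) in the scene view. I'll check that with a close crop.

```bash
python3 - <<'E'
import cv2,numpy as np
t=cv2.imread("pics/top0.png"); s=cv2.imread("pics/scene0.png")
a=cv2.resize(t[155:245,285:415],(780,540),interpolation=cv2.INTER_CUBIC)
cv2.imwrite("pics/topc.png",a)
b=cv2.resize(s[155:265,290:420],(709,600),interpolation=cv2.INTER_CUBIC)
cv2.imwrite("pics/scenec.png",b)
E
```

```text
(no output)
```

View pics/topc.png

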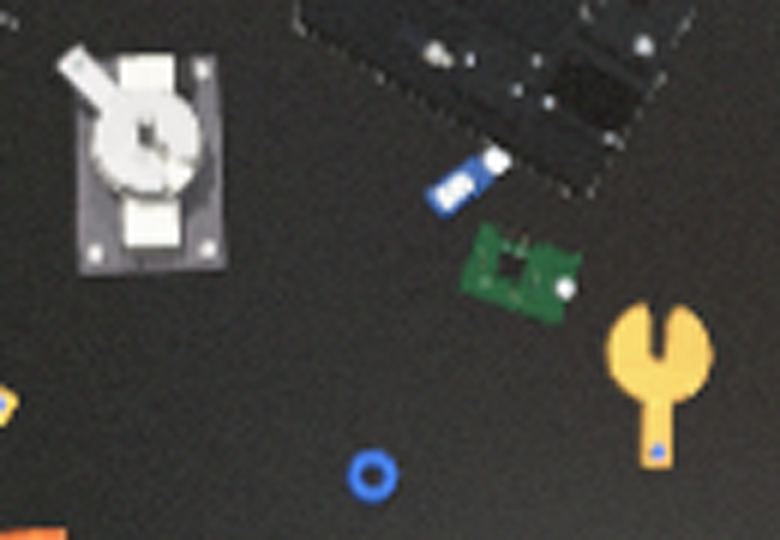

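View pics/scenec.png

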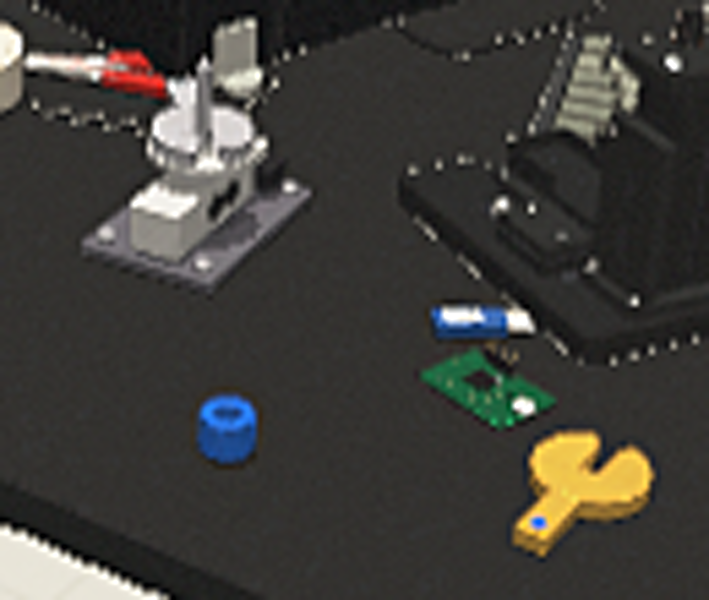

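The (395,218) candidate matches the description: brass, blue dot, tab towards the robot. The steel mass's tab points up and left in the top view, so its slot faces right and towards the robot. The collar is at top (347,234) and scene (332,233). Next I'll fit silhouettes in both views.

```bash
cat > h.py <<'E'
import cv2,numpy as np
from scipy.optimize import minimize
from station import r,cams
def proj(n,X):
    i=cams.camera_info(n); c=np.atleast_2d(X)@np.array(i["R"]).T+np.array(i["t"]); p=c@np.array(i["mtx"]).T
    return p[:,:2]/p[:,2:]
def cloud(n,d):
    i=cams.camera_info(n); v,u=np.mgrid[:400,:640]
    c=np.stack([u,v,np.ones_like(u)],-1)@np.linalg.inv(i["mtx"]).T*d[...,None]
    return (c-np.array(i["t"]))@np.array(i["R"])
a=np.linspace(0,2*np.pi,721); 
def _poly():
    S=1e4; m=np.zeros((1400,1400),np.uint8); o=700
    cv2.circle(m,(o,o),280,1,-1); m[o-80:o+81,o-620:o]=1
    cv2.circle(m,(o+10,o),50,0,-1); m[o-50:o+51,o+10:o+300]=0
    cv2.fillPoly(m,[np.array([[o+200,o-50],[o+280,o-95],[o+300,o-95],[o+300,o+95],[o+280,o+95],[o+200,o+50]])],0)
    c=max(cv2.findContours(m,0,2)[0],key=cv2.contourArea)[:,0]
    return (c-o)/S
MASS=_poly()
K=8
def render(n,polys):
    m=np.zeros((400*K,640*K),np.uint8)
    for P in polys:
        cv2.fillPoly(m,[np.round((proj(n,P)+.5)*K).astype(int)],1)
    return m
def mass(x,y,z,th,h=.010):
    R=np.array([[np.cos(th),-np.sin(th)],[np.sin(th),np.cos(th)]]); q=MASS@R.T+[x,y]
    return [np.c_[q,np.full(len(q),z+k)] for k in np.linspace(0,h,5)]
def cost(masks,polys):
    t=0
    for n,(M,(x0,y0,x1,y1)) in masks.items():
        m=cv2.resize(render(n,polys)[y0*K:y1*K,x0*K:x1*K].astype(np.float32),(x1-x0,y1-y0),interpolation=cv2.INTER_AREA)
        t+=np.abs(m-M[y0:y1,x0:x1]).sum()/M[y0:y1,x0:x1].sum()
    return t
def fit(masks,model,x0,step):
    x0=np.array(x0,float); sx=np.vstack([x0]+[x0+np.eye(len(x0))[i]*step[i] for i in range(len(x0))])
    return minimize(lambda p:cost(masks,model(p)),x0,method="Nelder-Mead",options=dict(initial_simplex=sx,xatol=1e-4,fatol=1e-4,maxiter=200))
E
python3 - <<'E'
from h import *
P={n:cv2.imread(f"pics/{n}0.png") for n in("top","scene")}; D={n:np.load(f"pics/{n}0.npy") for n in P}
C={n:cloud(n,D[n]) for n in P}
H={n:cv2.cvtColor(P[n],cv2.COLOR_BGR2HSV) for n in P}
def box(m): v,u=np.nonzero(m); return u.min()-4,v.min()-4,u.max()+5,v.max()+5
def comp(m,pt):
    _,l=cv2.connectedComponents(m.astype(np.uint8)); return (l==l[pt[1],pt[0]])
def yel(n,pt):
    h=H[n]; m=(h[...,0]>12)&(h[...,0]<32)&(h[...,1]>80)&(h[...,2]>90)
    m=cv2.morphologyEx(comp(m,pt).astype(np.uint8),cv2.MORPH_CLOSE,np.ones((3,3))); return m.astype(float)
bt,bs=yel("top",(391,218)),yel("scene",(397,244)); 
for n,m in(("top",bt),("scene",bs)): print(n,m.sum(),np.median(C[n][m>0],0))
ms={"top":(bt,box(bt)),"scene":(bs,box(bs))}
c0=np.median(C["top"][bt>0],0)
f=fit(ms,lambda p:mass(*p),[c0[0],c0[1],0,0.0],[.008,.008,.004,.15]); print("brass",f.x.round(4),np.degrees(f.x[3]),f.fun)
for n in ms:
    f=fit({n:ms[n]},lambda p:mass(p[0],p[1],0,p[2]),[c0[0],c0[1],0.0],[.008,.008,.15]); print(" ",n,f.x.round(4),np.degrees(f.x[2]),f.fun)
# collar
def blu(n,pt):
    h=H[n]; m=(h[...,0]>100)&(h[...,0]<125)&(h[...,1]>120)&(h[...,2]>60); return m.astype(np.uint8)
q=np.linspace(0,2*np.pi,60)
col=lambda p:[np.c_[p[0]+.013*np.cos(q),p[1]+.013*np.sin(q),np.full(60,p[2]+k)] for k in np.linspace(-.01,.01,9)]
ms={}
for n,(u,v) in(("top",(347,234)),("scene",(332,233))):
    m=np.zeros((400,640)); m[v-14:v+15,u-14:u+15]=blu(n,0)[v-14:v+15,u-14:u+15]; c=cv2.findContours(m.astype(np.uint8),0,2)[0]
    mm=np.zeros((400,640),np.uint8); cv2.drawContours(mm,c,-1,1,-1); ms[n]=(mm.astype(float),box(mm)); print(n,mm.sum(),np.median(C[n][m>0],0))
c0=np.median(C["top"][ms["top"][0]>0],0)
f=fit(ms,col,[c0[0],c0[1],.01],[.006,.006,.006]); print("collar mid",f.x.round(4),f.fun)
for n in ms:
    f=fit({n:ms[n]},lambda p:col([p[0],p[1],.01]),c0[:2],[.006,.006]); print(" ",n,f.x.round(4),f.fun)
# station
u,v=308,178; c=C["top"][v,u]; print("st px",c)
for n in C:
    near=(np.hypot(C[n][...,0]-c[0],C[n][...,1]-c[1])<.08)
    print(n,np.histogram(C[n][near][:,2],bins=np.arange(-.005,.12,.005))[0])
    hi=near&(C[n][...,2]>.072)&(C[n][...,2]<.11); print(C[n][hi].round(4)[:25].tolist())
E
```

```text
top 311.0 [ 0.49122161 -0.27244045  0.00840008]
scene 355.0 [ 0.4860365  -0.2765298   0.00816679]
brass [ 0.5004 -0.2737 -0.0015 -0.0101] -0.5775050229226839 0.2341700726869254
  top [ 0.4992 -0.2728 -0.0237] -1.357898579206507 0.12093046623794212
  scene [ 0.4989 -0.2747  0.0074] 0.42223534639769233 0.07350352112676056
top 62 [ 0.4219076  -0.12236666  0.01731056]
scene 122 [ 0.41649619 -0.12566607  0.01266859]Traceback (most recent call last):
  File "<stdin>", line 28, in <module>
  File "h.py", line 37, in fit
    return minimize(lambda p:cost(masks,model(p)),x0,method="Nelder-Mead",options=dict(initial_simplex=sx,xatol=1e-4,fatol=1e-4,maxiter=200))
    res = _minimize_neldermead(fun, x0, args, callback, bounds=bounds,
                               **options)
    fxr = func(xr)
    fx = function(np.copy(x), *(wrapper_args + args))
  File "h.py", line 37, in <lambda>
    return minimize(lambda p:cost(masks,model(p)),x0,method="Nelder-Mead",options=dict(initial_simplex=sx,xatol=1e-4,fatol=1e-4,maxiter=200))
                             ~~~~^^^^^^^^^^^^^^^^
  File "h.py", line 32, in cost
    m=cv2.resize(render(n,polys)[y0*K:y1*K,x0*K:x1*K].astype(np.float32),(x1-x0,y1-y0),interpolation=cv2.INTER_AREA)
                 ~~~~~~^^^^^^^^^
  File "h.py", line 24, in render
    cv2.fillPoly(m,[np.round((proj(n,P)+.5)*K).astype(int)],1)
                              ~~~~^^^^^
  File "h.py", line 5, in proj
    i=cams.camera_info(n); c=np.atleast_2d(X)@np.array(i["R"]).T+np.array(i["t"]); p=c@np.array(i["mtx"]).T
ValueError: time passes only in moves, steps and waits
```

```bash
sed -i 's/^def proj/INFO={n:{k:np.array(v) for k,v in cams.camera_info(n).items()} for n in("top","scene")}\ndef proj/; s/cams.camera_info(n);/INFO[n];/' h.py
cat > w.py <<'E'
from h import *
P={n:cv2.imread(f"pics/{n}0.png") for n in("top","scene")}; D={n:np.load(f"pics/{n}0.npy") for n in P}
C={n:cloud(n,D[n]) for n in P}
H={n:cv2.cvtColor(P[n],cv2.COLOR_BGR2HSV) for n in P}
def box(m): v,u=np.nonzero(m); return u.min()-4,v.min()-4,u.max()+5,v.max()+5
q=np.linspace(0,2*np.pi,60)
col=lambda p:[np.c_[p[0]+.013*np.cos(q),p[1]+.013*np.sin(q),np.full(60,p[2]+k)] for k in np.linspace(-.01,.01,9)]
ms={}
for n,(u,v) in(("top",(347,234)),("scene",(332,233))):
    h=H[n]; b=(h[...,0]>100)&(h[...,0]<125)&(h[...,1]>120)&(h[...,2]>60)
    m=np.zeros((400,640),np.uint8); m[v-14:v+15,u-14:u+15]=b[v-14:v+15,u-14:u+15]
    cv2.drawContours(m,cv2.findContours(m.copy(),0,2)[0],-1,1,-1); ms[n]=(m.astype(float),box(m))
f=fit(ms,col,[.418,-.123,.01],[.006,.006,.006]); print("collar mid",f.x.round(4),f.fun)
for n in ms:
    f=fit({n:ms[n]},lambda p:col([p[0],p[1],.01]),[.418,-.123],[.006,.006]); print(" ",n,f.x.round(4),f.fun)
c=C["top"][178,308]; print("st px",c)
ms={}
for n in C:
    near=(np.hypot(C[n][...,0]-c[0],C[n][...,1]-c[1])<.085)
    print(n,np.histogram(C[n][near][:,2],bins=np.arange(-.005,.12,.005))[0])
    hi=near&(C[n][...,2]>.072)&(C[n][...,2]<.115); print(np.c_[np.argwhere(hi)[:,::-1],C[n][hi].round(4)][:16].tolist())
    m=near&(C[n][...,2]>.050)&(C[n][...,2]<.069); ms[n]=(m.astype(float),box(m)); print(m.sum(),np.median(C[n][m],0))
    if n=="top":
        f=fit({n:ms[n]},lambda p:mass(p[0],p[1],.052,p[2]),[c[0],c[1],-2.3],[.006,.006,.3]); print("first",n,f.x.round(4),np.degrees(f.x[2]),f.fun)
# grey level dump round stem, top
print(cv2.cvtColor(P["top"],cv2.COLOR_BGR2GRAY)[166:192,298:322])
E
python3 w.py
```

```text
collar mid [ 0.4233 -0.1222  0.0083] 0.22414562400846114
  top [ 0.423  -0.1216] 0.09526209677419355
  scene [ 0.4221 -0.1244] 0.10578893442622951
st px [0.58543773 0.00942174 0.06562929]
top [585 550 263  70   9  10  12  53  71   9  19  42  72 156  30   1   2   0
   1   2   3   3   0   0]
[[308.0, 174.0, 0.5902, 0.0089, 0.0958], [309.0, 174.0, 0.59, 0.0058, 0.0972], [308.0, 175.0, 0.5855, 0.0085, 0.1017], [309.0, 175.0, 0.586, 0.0055, 0.1005], [310.0, 175.0, 0.5865, 0.0025, 0.0991], [308.0, 176.0, 0.5846, 0.0087, 0.0933], [309.0, 176.0, 0.5817, 0.0052, 0.1048], [310.0, 176.0, 0.5848, 0.0025, 0.0935], [308.0, 177.0, 0.5849, 0.009, 0.08], [309.0, 177.0, 0.5825, 0.0056, 0.0898], [310.0, 177.0, 0.5852, 0.0028, 0.08], [309.0, 178.0, 0.5833, 0.0059, 0.0745]]
300 [0.5896031  0.01211424 0.06090529]
first top [ 0.5863  0.006  -2.344 ] -134.30212658854575 0.18921875
scene [560 150 221  52  40  40  45  75  27   0  32  50  77  82   3   5   5   4
   5   4   6   0   0   0]
[[327.0, 166.0, 0.5887, 0.005, 0.0992], [326.0, 167.0, 0.5859, 0.0065, 0.0967], [327.0, 167.0, 0.5861, 0.0032, 0.0976], [328.
[... 2474 characters left out ...]
29 117 111 127 152 182 208 214 230 240 241 240 239 210 236 247 224
  124  77  84  85  92 126]
 [130 131 120 112 111 109 161 118 135 181 213 213 212 214 153 195 218 127
   74  75  84  87 112 125]
 [133 131 119 119 113  89  79 132 134 117 129 120 122 120 137 173 111  79
   75  75  85  94 130 123]
 [131 129 116 118 118 113  93 136 206 194 160 151 146 146 155 162 151  75
   75  78  84  96 129 127]
 [128 130 125 120 117 118 116 164 242 242 218 215 217 226 224 224 190  75
   78  91 102 110 129 123]
 [136 135 130 120 120 120 127 176 246 247 248 246 247 251 250 248 203  77
   84 109 127 128 131 123]
 [139 134 129 124 121 120 124 174 250 251 251 250 250 250 250 248 211  88
  111 129 127 131 130 119]]
```

Call:
{"fn": "play_rows", "kwargs": {"commands": "0.9 -1 0 0 0 0.193;0.9 -1 0 0 0 0.193;0.9 -1 0 0 0 0.193;0.9 -1 0 0 0 0.193;0.9 -1 0 0 0 0.193;0.9 -1 0 0 0 0.193;0.9 -1 0 0 0 0.193;0.9 -1 0 0 0 0.193;0.9 -1 0 0 0 0.193;0.9 -1 0 0 0 0.193;0 -1 0 0 0 0;0 -1 0 0 0 0;0 -1 0 0 0 0;0 -1 0 0 0 0;0 -1 0 0 0 0;0 -1 0 0 0 0;0 -1 0 0 0 0;0 -1 0 0 0 0;0 -1 0 0 0 0;0 -1 0 0 0 0", "grip": 50}}

```text
time_s: 2.1
tcp_pos: [0.4528, -0.0038, 0.1929]
ee_rot: [[1.0, -0.008, -0.001], [-0.008, -1.0, -0.0], [-0.001, 0.0, -1.0]]
wrist_force: [0.4, -1.4, -0.5]
gripper_width: 0.577
gripper_force: 0.0
```

Call:
{"fn": "play_rows", "kwargs": {"commands": "0 -1 0 0 0 0;0 -1 0 0 0 0;0 -1 0 0 0 0;0 -1 0 0 0 0;0 -1 0 0 0 0;0 -1 0 0 0 0;0 -1 -0.5 0 0 0;0 -1 -1 0 0 0;0 -1 -1 0 0 0;0 0 -1 0 0 0;0 0 -0.6 0 0 0;0 0 0 0 0 0;0 0 0 0 0 0"}}

```text
time_s: 3.4
tcp_pos: [0.4535, -0.2727, 0.0703]
ee_rot: [[1.0, -0.008, -0.0], [-0.008, -1.0, -0.0], [-0.0, 0.0, -1.0]]
wrist_force: [-0.7, 0.0, 1.3]
gripper_width: 0.575
gripper_force: 0.0
```

Call:
{"fn": "play_rows", "kwargs": {"commands": "0 0 -0.6 0 0 0;0 0 -0.6 0 0 0;0 0 -0.5 0 0 0;0 0 -0.3 0 0 0;0 0 -0.2 0 0 0;0 0 0 0 0 0;0 0 0 0 0 0"}}

```text
time_s: 4.1
tcp_pos: [0.454, -0.2727, 0.0049]
ee_rot: [[1.0, -0.008, 0.001], [-0.008, -1.0, -0.001], [0.001, 0.001, -1.0]]
wrist_force: [0.4, 0.4, -0.1]
gripper_width: 0.574
gripper_force: 0.0
```

```bash
python3 - <<'E'
from h import *
o=[]
for n,(x0,y0) in(("top",(365,190)),("scene",(350,190))):
    p,d=cams.capture(n); o.append(cv2.resize(p[y0:y0+80,x0:x0+80],(400,400),interpolation=cv2.INTER_CUBIC))
cv2.imwrite("pics/g.png",np.hstack(o)); s=r.sense(); print(s["tcp_pos"],s["wrist_force"])
E
```

```text
[ 0.45402305 -0.27268544  0.00493589] [-0.19487694  0.2675311  -0.2827764 ]
```

View pics/g.png

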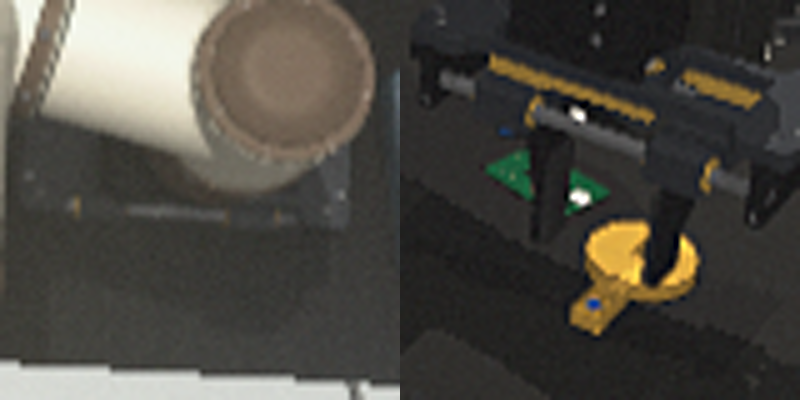

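```bash
python3 - <<'E'
from h import *
X=np.array([[.454,-.2727,.005],[.454,-.2977,.005],[.454,-.2477,.005],[.4535,-.2737,.010],[.4455,-.2737,.010],[.4385,-.2737,.010]])
print(proj("scene",X).round(1)); print(((proj("scene",X)-[350,190])*5+[400,0]).round())
E
```

```text
[[388.8 249.7]
 [398.  253.4]
 [379.7 246.1]
 [389.3 248.3]
 [387.8 249.9]
 [386.4 251.3]]
[[594. 298.]
 [640. 317.]
 [549. 280.]
 [596. 291.]
 [589. 299.]
 [582. 306.]]
```

```bash
python3 - <<'E'
from h import *
p,d=cams.capture("scene"); c=cloud("scene",d)
y=np.abs(c[...,1]+.2727); m=(y<.06)&(np.abs(c[...,0]-.454)<.03)&(c[...,2]>-.005)&(c[...,2]<.06)
for lo in np.arange(0,.06,.005):
    k=m&(c[...,2]>=lo)&(c[...,2]<lo+.005)
    for s in(-1,1):
        kk=k&(s*(c[...,1]+.2727)>.012)&(c[...,2]>.003)
        if kk.sum(): print(round(lo,3),s,kk.sum(),c[kk].mean(0).round(4),c[kk].min(0).round(3),c[kk].max(0).round(3))
E
```

```text
0.0 -1 4 [ 0.4804 -0.295   0.0044] [ 0.475 -0.299  0.004] [ 0.484 -0.287  0.005]
0.0 1 2 [ 0.4784 -0.2568  0.0042] [ 0.476 -0.26   0.004] [ 0.481 -0.254  0.004]
0.005 -1 11 [ 0.4773 -0.2919  0.0071] [ 0.471 -0.299  0.005] [ 0.484 -0.286  0.009]
0.005 1 6 [ 0.479  -0.2579  0.0084] [ 0.475 -0.261  0.007] [ 0.483 -0.254  0.01 ]
0.01 1 1 [ 0.4812 -0.2533  0.0102] [ 0.481 -0.253  0.01 ] [ 0.481 -0.253  0.01 ]
0.03 -1 3 [ 0.4433 -0.3034  0.0339] [ 0.443 -0.307  0.033] [ 0.444 -0.299  0.034]
0.03 1 3 [ 0.4463 -0.2441  0.0331] [ 0.444 -0.247  0.031] [ 0.45  -0.24   0.034]
0.035 -1 11 [ 0.4479 -0.3038  0.0376] [ 0.441 -0.307  0.036] [ 0.464 -0.298  0.04 ]
0.035 1 13 [ 0.4477 -0.2455  0.0374] [ 0.442 -0.248  0.035] [ 0.46  -0.24   0.039]
0.04 -1 14 [ 0.4477 -0.3044  0.0428] [ 0.441 -0.308  0.041] [ 0.462 -0.298  0.045]
0.04 1 11 [ 0.4484 -0.2451  0.0421] [ 0.442 -0.249  0.04 ] [ 0.463 -0.239  0.044]
0.045 -1 10 [ 0.4486 -0.3057  0.048 ] [ 0.44  -0.308  0.046] [ 0.461 -0.299  0.05 ]
0.045 1 14 [ 0.448  -0.2452  0.0472] [ 0.44  -0.249  0.045] [ 0.461 -0.238  0.05 ]
0.05 -1 12 [ 0.4468 -0.3047  0.0529] [ 0.44  -0.307  0.051] [ 0.46  -0.3    0.055]
0.05 1 14 [ 0.4488 -0.2462  0.0528] [ 0.441 -0.249  0.05 ] [ 0.459 -0.242  0.055]
0.055 -1 8 [ 0.4427 -0.3031  0.0576] [ 0.44  -0.308  0.055] [ 0.446 -0.299  0.06 ]
0.055 1 12 [ 0.4495 -0.245   0.0581] [ 0.442 -0.248  0.055] [ 0.462 -0.237  0.06 ]
```

Call:
{"fn": "play_rows", "kwargs": {"commands": "0 0 0.7 0 0 0;0 0 0.7 0 0 0;0 0 0 0 0 0;0 0 0 0 0 0;0 0 0 0 0 0;0 0 0 0 0 0", "grip": 20}}

```text
time_s: 4.85
tcp_pos: [0.4527, -0.2723, 0.0453]
ee_rot: [[1.0, -0.008, -0.002], [-0.008, -1.0, 0.001], [-0.002, -0.001, -1.0]]
wrist_force: [0.3, 0.5, -0.5]
gripper_width: 0.241
gripper_force: 0.0
```

```bash
python3 - <<'E'
from h import *
p,d=cams.capture("scene"); c=cloud("scene",d); t=r.sense()["tcp_pos"]; print(t,r.sense()["gripper_width"]*87)
m=(np.abs(c[...,1]-t[1])<.05)&(np.abs(c[...,0]-.45)<.014)&(c[...,2]>.013)&(c[...,2]<.12)
for lo in np.arange(0.01,.12,.005):
    k=m&(c[...,2]>=lo)&(c[...,2]<lo+.005)
    if k.sum(): print(round(lo,3),k.sum(),c[k].min(0).round(3),c[k].max(0).round(3))
cv2.imwrite("pics/g2.png",cv2.resize(p[180:270,340:450],(770,600),interpolation=cv2.INTER_CUBIC))
E
```

```text
[ 0.45279081 -0.27236027  0.04535527] 20.639656776225234
0.07 5 [ 0.441 -0.29   0.074] [ 0.444 -0.256  0.075]
0.075 22 [ 0.44  -0.293  0.075] [ 0.463 -0.256  0.08 ]
0.08 26 [ 0.44  -0.293  0.08 ] [ 0.463 -0.254  0.085]
0.085 23 [ 0.439 -0.292  0.086] [ 0.46  -0.255  0.089]
0.09 28 [ 0.439 -0.293  0.09 ] [ 0.461 -0.254  0.095]
0.095 21 [ 0.44  -0.294  0.096] [ 0.461 -0.254  0.1  ]
0.1 26 [ 0.439 -0.294  0.1  ] [ 0.458 -0.253  0.105]
0.105 23 [ 0.437 -0.296  0.105] [ 0.46  -0.251  0.11 ]
0.11 29 [ 0.439 -0.296  0.11 ] [ 0.462 -0.252  0.114]
0.115 35 [ 0.438 -0.298  0.115] [ 0.46  -0.248  0.12 ]
```

View pics/g2.png

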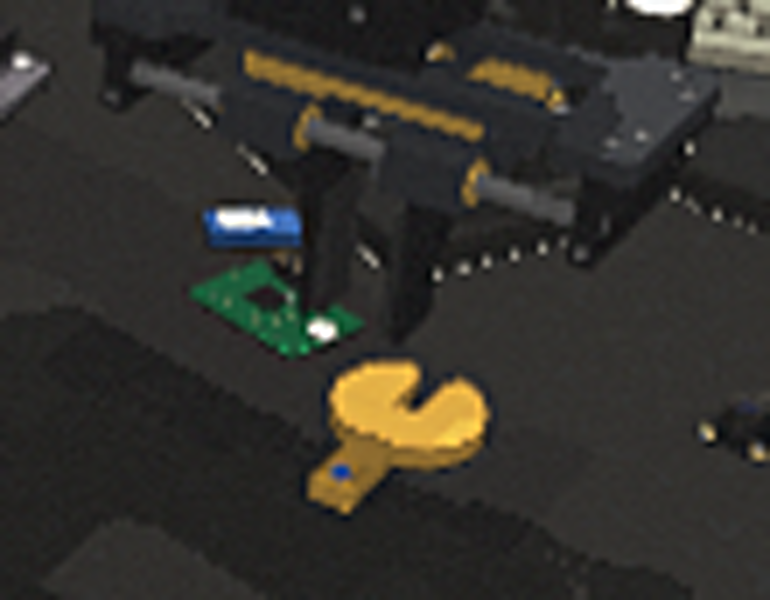

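```bash
python3 - <<'E'
from h import *
p,d=cams.capture("scene"); c=cloud("scene",d); g=p.max(2)
t=r.sense()["tcp_pos"]; print(t, proj("scene",[t,t+[-.0095,-.012,0],t+[-.0095,.018,0],t+[0,0,.019]]).round(1))
for u in(386,397):
    for v in range(212,238,2): print(u,v,g[v,u],d[v,u].round(3),c[v,u].round(3))
E
```

```text
[ 0.45287045 -0.27239066  0.04543205] [[390.2 236.3]
 [392.9 239.8]
 [381.7 235.5]
 [391.1 229.7]]
386 212 35 0.993 [ 0.441 -0.259  0.115]
386 214 39 0.999 [ 0.444 -0.259  0.108]
386 216 39 1.001 [ 0.444 -0.259  0.103]
386 218 37 1.003 [ 0.443 -0.26   0.098]
386 220 42 1.003 [ 0.442 -0.261  0.093]
386 222 43 1.006 [ 0.442 -0.262  0.087]
386 224 39 1.011 [ 0.444 -0.262  0.081]
386 226 40 1.015 [ 0.446 -0.262  0.074]
386 228 189 1.138 [ 0.539 -0.221  0.003]
386 230 255 1.127 [ 0.528 -0.227  0.004]
386 232 25 1.125 [ 0.525 -0.229  0.001]
386 234 45 1.12 [ 0.52  -0.232 -0.001]
386 236 44 1.112 [ 0.511 -0.236 -0.001]
397 212 36 0.98 [ 0.445 -0.285  0.122]
397 214 36 0.978 [ 0.441 -0.287  0.119]
397 216 33 0.98 [ 0.441 -0.287  0.114]
397 218 30 0.983 [ 0.442 -0.288  0.109]
397 220 31 0.988 [ 0.444 -0.288  0.102]
397 222 25 0.99 [ 0.444 -0.288  0.097]
397 224 28 0.987 [ 0.44  -0.29   0.094]
397 226 28 0.988 [ 0.439 -0.292  0.09 ]
397 228 26 0.992 [ 0.44  -0.292  0.084]
397 230 25 0.997 [ 0.442 -0.292  0.077]
397 232 44 0.0 [-0.348 -0.607  0.632]
397 234 150 1.121 [ 0.536 -0.255 -0.001]
397 236 235 1.094 [ 0.513 -0.265  0.01 ]
```

The visible fingertips stand about 28 mm above the reported TCP. I'll test this by descending to the tab and closing, which does no harm if the fingers catch nothing.

Call:
{"fn": "play_rows", "kwargs": {"commands": "0.03 0 0 0 0 0;0 0 0 0 0 0;0 0 -0.6 0 0 0;0 0 -0.6 0 0 0;0 0 -0.2 0 0 0;0 0 0 0 0 0;0 0 0 0 0 0", "grip": 40}}

```text
time_s: 5.65
tcp_pos: [0.4548, -0.2727, 0.0046]
ee_rot: [[1.0, -0.008, 0.001], [-0.008, -1.0, -0.0], [0.001, 0.0, -1.0]]
wrist_force: [-0.3, 0.8, -0.3]
gripper_width: 0.457
gripper_force: 0.0
```

Call:
{"fn": "play_rows", "kwargs": {"commands": "0 0 0 0 0 0;0 0 0 0 0 0;0 0 0 0 0 0;0 0 0 0 0 0;0 0 0 0 0 0", "grip": 8}}

```text
time_s: 6.15
tcp_pos: [0.4543, -0.2725, 0.0043]
ee_rot: [[1.0, -0.008, 0.0], [-0.008, -1.0, -0.0], [0.0, 0.0, -1.0]]
wrist_force: [-0.2, 0.8, -0.8]
gripper_width: 0.125
gripper_force: 0.0
```

Call:
{"fn": "play_rows", "kwargs": {"commands": "0 0 0 0 0 0;0 0 0 0 0 0;0 0 0 0 0 0;0 0 0 0 0 0;0 0 -0.3 0 0 0;0 0 -0.2 0 0 0;0 0 -0.1 0 0 0;0 0 -0.07 0 0 0;0 0 0 0 0 0;0 0 0 0 0 0", "grip": 40}}

```text
time_s: 7.15
tcp_pos: [0.4543, -0.2726, -0.0159]
ee_rot: [[1.0, -0.008, 0.0], [-0.008, -1.0, -0.0], [0.0, 0.0, -1.0]]
wrist_force: [-0.5, -0.5, -0.6]
gripper_width: 0.46
gripper_force: 0.0
```

```bash
python3 - <<'E'
from h import *
p,d=cams.capture("scene"); c=cloud("scene",d); t=r.sense()["tcp_pos"]; print(t,r.sense()["wrist_force"])
m=(np.abs(c[...,1]-t[1])<.06)&(np.abs(c[...,1]-t[1])>.013)&(np.abs(c[...,0]-.45)<.014)&(c[...,2]>.003)&(c[...,2]<.03)
for lo in np.arange(0.0,.03,.003):
    k=m&(c[...,2]>=lo)&(c[...,2]<lo+.003)
    if k.sum(): print(round(lo,3),k.sum(),c[k].min(0).round(3),c[k].max(0).round(3))
E
```

```text
[ 0.45444294 -0.27258416 -0.01582747] [ 0.40232032 -0.25767749 -0.20724955]
0.003 1 [ 0.443 -0.221  0.003] [ 0.443 -0.221  0.003]
0.009 1 [ 0.446 -0.25   0.011] [ 0.446 -0.25   0.011]
0.012 10 [ 0.441 -0.302  0.013] [ 0.462 -0.248  0.015]
0.015 15 [ 0.441 -0.303  0.015] [ 0.457 -0.245  0.018]
0.018 13 [ 0.439 -0.303  0.018] [ 0.459 -0.248  0.021]
0.021 15 [ 0.439 -0.302  0.021] [ 0.464 -0.243  0.024]
0.024 12 [ 0.441 -0.302  0.024] [ 0.462 -0.249  0.027]
0.027 20 [ 0.439 -0.302  0.027] [ 0.463 -0.247  0.03 ]
```

Call:
{"fn": "play_rows", "kwargs": {"commands": "0 0 -0.1 0 0 0;0 0 -0.1 0 0 0;0 0 -0.08 0 0 0;0 0 0 0 0 0;0 0 0 0 0 0"}}

```text
time_s: 7.7
tcp_pos: [0.4542, -0.2725, -0.0245]
ee_rot: [[1.0, -0.008, -0.0], [-0.008, -1.0, 0.0], [-0.0, -0.0, -1.0]]
wrist_force: [0.6, -0.9, 0.2]
gripper_width: 0.461
gripper_force: 0.0
```

Call:
{"fn": "play_rows", "kwargs": {"commands": "0 0 0 0 0 0;0 0 0 0 0 0;0 0 0 0 0 0;0 0 0 0 0 0;0 0 0 0 0 0;0 0 0 0 0 0;0 0 0 0 0 0", "grip": 0}}

```text
time_s: 8.4
tcp_pos: [0.4543, -0.2726, -0.0243]
ee_rot: [[1.0, -0.008, 0.0], [-0.008, -1.0, -0.0], [0.0, 0.0, -1.0]]
wrist_force: [-0.8, 0.5, 0.9]
gripper_width: 0.175
gripper_force: 29.9
```

Call:
{"fn": "play_rows", "kwargs": {"commands": "0 0 0.3 0 0 0;0 0 0.6 0 0 0;0 0 0.9 0 0 0;0 0 1 0 0 0;0 0 0.3 0 0 0;0 0 0 0 0 0;0 0 0 0 0 0;0 0 0 0 0 0"}}

```text
time_s: 9.2
tcp_pos: [0.4528, -0.272, 0.0669]
ee_rot: [[1.0, -0.009, -0.004], [-0.009, -1.0, 0.001], [-0.004, -0.001, -1.0]]
wrist_force: [-0.2, 0.2, -2.6]
gripper_width: 0.177
gripper_force: 29.9
```

```bash
python3 - <<'E'
from h import *
import numpy as np
s=r.sense(); t=s["tcp_pos"]; print(t,s["wrist_force"],s["gripper_width"]*87,s["time_s"])
A=np.concatenate([cloud(n,np.load(f"pics/{n}0.npy")).reshape(-1,3) for n in("top","scene")])
k=(A[:,2]>.09)&(A[:,2]<.6)&(A[:,0]>.35)&(A[:,0]<.75)&(A[:,1]>-.35)&(A[:,1]<.15)
B=A[k]; H,_,_=np.histogram2d(B[:,0],B[:,1],bins=[np.arange(.35,.76,.03),np.arange(-.35,.16,.03)]); 
print("rows x from .35, cols y from -.35"); print(H.astype(int))
p,d=cams.capture("scene"); c=cloud("scene",d); h=cv2.cvtColor(p,cv2.COLOR_BGR2HSV)
m=(h[...,0]>12)&(h[...,0]<32)&(h[...,1]>80)&(h[...,2]>60)&(np.hypot(c[...,0]-.49,c[...,1]+.273)<.08)&(c[...,2]>.04)
q=c[m]; print(len(q)); top=q[q[:,2]>np.percentile(q[:,2],50)]; 
P=np.linalg.lstsq(np.c_[top[:,0]-.5,top[:,1]+.273,np.ones(len(top))],top[:,2],rcond=None)[0]; print(P, q.min(0),q.max(0))
m=cv2.morphologyEx(m.astype(np.uint8),cv2.MORPH_CLOSE,np.ones((3,3))); v,u=np.nonzero(m)
E
```

```text
[ 0.45282936 -0.27202248  0.06690275] [-0.20419359  0.19598508 -2.64888199] 15.428994601023703 9.2
rows x from .35, cols y from -.35
[[  0   0   0   0   0   0   0   0   0   0   0   0   0   0   0   0]
 [  0   0   0   0   0   0   0   0   0   0   0   0   0   0   0   0]
 [  0   0   0   0   0   0   0   0   0   0   0   0   0   0   0   0]
 [  0   0   0   0   0   0   0   0   0   0   0   0   0   0   0   0]
 [  0   0   0   0   0   0   0   0   0   0   0   0   0   0   0   0]
 [  0   0   0   0   0   0   0   0   0   0   0   0   0   0   0   0]
 [  0   0   0   0   0   0   0   0   0   0   0   0   0   0   0   0]
 [  0   0   0   0   0   0   0   0   0   0   0  16   0   0   0   0]
 [  0   0   0 166  37   0   0   0   0   0   0   2   0   0   0   0]
 [  0   0  62 383 230   0   0   0   0   0   0   0   0   0   0   0]
 [  0   4 194  98  12   0   0   0   0   0   0   0   0   0   0   0]
 [108 131 177   9   0   0   0   0   0   0   0   0   0   0  78  95]
 [  6   0   0   0   0   0   0   0   0   0   0   0   2 120 425 551]]
536
[1.28382728 1.01078157 0.40727874] [ 0.41059985 -0.31716452  0.08940525] [ 0.52039485 -0.23231069  0.46403652]
```

Call:
{"fn": "play_rows", "kwargs": {"commands": "0.1 0.3 0 0 0 0.3;0.2 0.6 0 0 0 0.5;0.2 0.7 0 0 0 0.6;0.2 0.7 0 0 0 0.6;0.2 0.7 0 0 0 0.6;0.2 0.7 0 0 0 0.6;0.2 0.7 -0.1 0 0 0.6;0.2 0.7 -0.2 0 0 0.6;0.2 0.7 -0.2 0 0 0.5;0.2 0.6 -0.17 0 0 0.3;0.08 0.3 0 0 0 0.18;0 0 0 0 0 0;0 0 0 0 0 0;0 0 0 0 0 0"}}

```text
time_s: 10.65
tcp_pos: [0.5134, -0.0721, 0.0487]
ee_rot: [[0.698, 0.716, -0.0], [0.716, -0.698, -0.0], [-0.0, -0.0, -1.0]]
wrist_force: [-1.1, 0.0, -2.7]
gripper_width: 0.174
gripper_force: 29.9
```

```bash
cat > m.py <<'E'
from h import *
s=r.sense(); t=s["tcp_pos"]; print(s["time_s"],t,s["ee_rot"].round(3).tolist() if hasattr(s["ee_rot"],"round") else s["ee_rot"],s["wrist_force"],s["moment"])
p,d=cams.capture("scene"); c=cloud("scene",d); h=cv2.cvtColor(p,cv2.COLOR_BGR2HSV)
m=(h[...,0]>12)&(h[...,0]<32)&(h[...,1]>80)&(h[...,2]>60)&(np.hypot(c[...,0]-t[0],c[...,1]-t[1])<.12)&(c[...,2]>.045)&(c[...,2]<.11)
_,l,st,_=cv2.connectedComponentsWithStats(m.astype(np.uint8)); k=1+st[1:,4].argmax(); m=l==k
q=c[m]; hh=[x for x in [m]]
b=h[...,2][m]; topm=m&(h[...,2]>np.percentile(b,35)); q=c[topm]
x0=q.mean(0); w=np.ones(len(q),bool)
for _ in range(8):
    P=np.linalg.lstsq(np.c_[q[w][:,:2]-x0[:2],np.ones(w.sum())],q[w][:,2],rcond=None)[0]; e=q[:,2]-np.c_[q[:,:2]-x0[:2],np.ones(len(q))]@P; w=np.abs(e-np.median(e))<.003
print("n",w.sum(),"plane tilt",P,"at",x0)
x1,y1,ww,h1=st[k][:4]; box=(x1-4,y1-4,x1+ww+5,y1+h1+5)
mm=cv2.morphologyEx(m.astype(np.uint8),cv2.MORPH_CLOSE,np.ones((3,3)))
yaw=np.arctan2(s["ee_rot"][1][0],s["ee_rot"][0][0]); u=np.array([np.cos(yaw),np.sin(yaw)])
f=fit({"scene":(mm.astype(float),box)},lambda p:mass(p[0],p[1],t[2]+.0243,p[2]),[*(t[:2]+.0453*u),yaw],[.006,.006,.1]); print("brass scene fit",f.x,np.degrees(f.x[2]),np.degrees(yaw),f.fun,"pred",t[:2]+.0453*u)
cv2.imwrite("pics/m_%d.png"%(s["time_s"]*10),cv2.resize(p[130:230,260:390],(780,600),interpolation=cv2.INTER_CUBIC))
E
python3 m.py; ls pics
```

```text
10.65 [ 0.51339351 -0.07211903  0.04868933] [[0.698, 0.716, -0.0], [0.716, -0.698, -0.0], [-0.0, -0.0, -1.0]] [-1.06070892  0.04968291 -2.68882391] [-0.14211844  0.00481197 -0.00952627]
n 47 plane tilt [ 0.00219018 -0.01322171  0.08080561] at [ 0.53389541 -0.06023501  0.07993623]
brass scene fit [ 0.54040784 -0.03844736  0.84784155] 48.57774277174814 45.70612946318469 0.8736111111111111 pred [ 0.54502826 -0.03969477]
g.png
g2.png
m_106.png
scene0.npy
scene0.png
scenec.png
top0.npy
top0.png
topc.png
```

View pics/m_106.png

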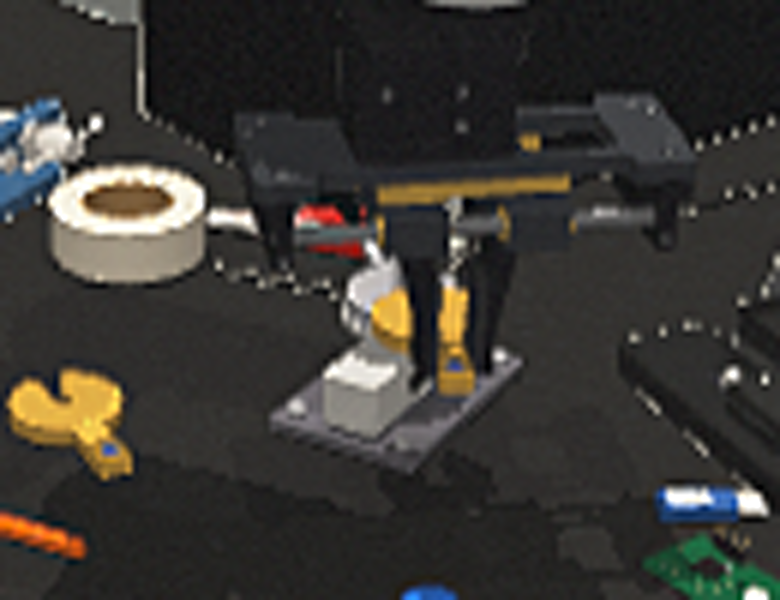

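Call:
{"fn": "play_rows", "kwargs": {"commands": "-0.033 0.033 -0.15 0 0 0;0.08 0.084 0 0 0 0;0.15 0.155 0 0 0 0;0.15 0.155 0 0 0 0;0.15 0.155 0 0 0 0;0.15 0.155 0 0 0 0;0.1 0.1 0 0 0 0;0.03 0.03 0 0 0 0;0 0 0 0 0 0;0 0 0 0 0 0;0 0 0 0 0 0"}}

```text
time_s: 11.8
tcp_pos: [0.5367, -0.0457, 0.044]
ee_rot: [[0.698, 0.716, -0.0], [0.716, -0.698, -0.0], [-0.0, -0.0, -1.0]]
wrist_force: [0.1, 0.7, -2.7]
gripper_width: 0.176
gripper_force: 29.9
```

```bash
cat > f.py <<'E'
from station import r,cams
import numpy as np
F=[];T=[]
for _ in range(8): cams.capture("scene"); s=r.sense(); F.append(s["wrist_force"]); T.append(s["tcp_pos"])
F=np.array(F); f=F.mean(0); t=np.mean(T,0); u=np.array([.698,.716,0]); n=np.array([-.716,.698,0])
print("t",s["time_s"],"tcp",t.round(4),"F",f.round(2),"sd",F.std(0).round(2),"along",round(f@u,2),"lat",round(f@n,2),"Mz",np.round(s["moment"],3))
E
python3 f.py; python3 - <<'E'
import sys; sys.path.insert(0,".")
from h import *
p,d=cams.capture("scene"); cv2.imwrite("pics/n.png",np.hstack([cv2.resize(p[150:210,300:360],(390,390),interpolation=cv2.INTER_CUBIC),cv2.resize(cams.capture("top")[0][150:210,280:340],(390,390),interpolation=cv2.INTER_CUBIC)]))
E
```

```text
t 12.2 tcp [ 0.5369 -0.0456  0.0441] F [ 0.13 -0.04 -2.6 ] sd [0.55 0.15 0.23] along 0.06 lat -0.12 Mz [-0.163  0.02   0.075]
```

View pics/n.png

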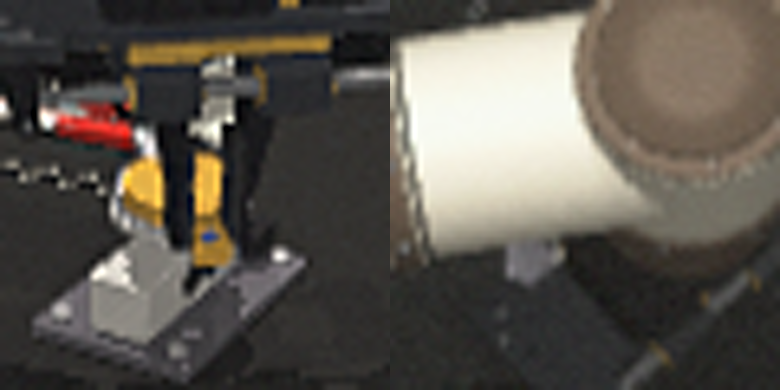

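```bash
python3 - <<'E'
from h import *
p0=cv2.imread("pics/scene0.png").astype(float); g=p0.mean(2)
i=INFO["scene"]; R,t,Kk=i["R"],i["t"],i["mtx"]
u=np.array([.698,.716,0]); n=np.array([-.716,.698,0])
def back(px,z):
    d=R.T@np.linalg.solve(Kk,[px[0],px[1],1]); o=-R.T@t; return o+d*(z-o[2])/d[2]
print(g[163:178,320:335].astype(int))
ps=np.mean([cams.capture("scene")[0].astype(float) for _ in range(6)],0)
s=r.sense(); T=s["tcp_pos"]; zt=T[2]+.0343
px=proj("scene",T+u*.054*1+[0,0,0.0])  # tab outwards is -u
for L in(-.0,.0):
    pass
e=proj("scene",np.append((T-.008*u)[:2],zt))[0]; print("exp dot",e)
x,y=np.round(e).astype(int); w=ps[y-7:y+8,x-7:x+8]; b=np.clip(w[...,0]-.5*w[...,2]-.5*w[...,1]-10,0,None)
v,uu=np.mgrid[y-7:y+8,x-7:x+8]; c=[(b*uu).sum()/b.sum(),(b*v).sum()/b.sum()]; X=back(c,zt); print(c,b.sum(),X,"lat of dot vs tcp",(X-T)@n,"along",(X-T)@u)
# same in the initial picture: dot of brass on bench
e=proj("scene",[[.446,-.273,.01]])[0]; x,y=np.round(e).astype(int); w=p0[y-7:y+8,x-7:x+8]; b=np.clip(w[...,0]-.5*w[...,2]-.5*w[...,1]-10,0,None)
v,uu=np.mgrid[y-7:y+8,x-7:x+8]; c=[(b*uu).sum()/b.sum(),(b*v).sum()/b.sum()]; print("bench dot",c,back(c,.01))
print("stem axis expected px:",proj("scene",[[.586,.005,z] for z in(.07,.085,.1)]), "d px/d n mm:",(proj("scene",[np.array([.586,.005,.085])+n*.001])-proj("scene",[[.586,.005,.085]])))
E
```

```text
[[ 26  17  23  33  23  25  21  23   5  99 134 129 125 127 127]
 [ 26  25  24  33  23  26  14  15   5  97 133 128 125 126 127]
 [ 20  25  28  33  22  17   4 130   0 103 134 128 126 126 125]
 [ 21  20  27  31  21   9  77 243  71 124 130 127 124 123 122]
 [ 18  19  27  24  14   5 162 186 147 121 125 124 119 131 130]
 [  7   0  24   9  74   0 121 123  83 119 141 132 146 183 178]
 [ 69 129  78  89 158 130 111 124  83 126 173 184 226 221 219]
 [135 255 184 203 199 255 111 123  89 114 113 200 214 214 205]
 [ 76 252 230 225 227 238 103 125  94  29  25 111 140 177 146]
 [ 62 118 230 219 222 236 101 123  92  37  39  33  83 113 125]
 [ 31  70 216 222 223 229 103 122 102  45  34  29  31  33  30]
 [ 62 112 144 218 220 183 104 116 136 133 121 118  91  41  35]
 [154 226 218 212 216 179 106 114 157 231 229 231 193 132 102]
 [222 216 210 211 216 183 105 112 150 222 218 216 222 229 196]
 [213 209 210 211 218 181 105 109 150 222 213 213 216 216 224]]
exp dot [332.01360971 185.43670273]
[np.float64(331.0498120300752), np.float64(185.15930451127824)] 177.3333333333333 [ 0.53113413 -0.04823649  0.07836737] lat of dot vs tcp 0.0022868256141156795 along -0.006039694023977412
bench dot [np.float64(388.39637509850274), np.float64(250.37903861308118)] [ 0.44453732 -0.27591896  0.01      ]
stem axis expected px: [[326.14623215 175.41342879]
 [326.31492101 170.77867094]
 [326.48563897 166.08816297]] d px/d n mm: [[-0.33848339  0.0208428 ]]
```

Call:
{"fn": "play_rows", "kwargs": {"commands": "0.012 0.012 0 0 0 0;0.012 0.012 0 0 0 0;0.012 0.012 0 0 0 0;0.012 0.012 0 0 0 0;0 0 0 0 0 0;0 0 0 0 0 0"}}

```text
time_s: 13.2
tcp_pos: [0.5384, -0.044, 0.044]
ee_rot: [[0.698, 0.716, -0.0], [0.716, -0.698, 0.0], [-0.0, -0.0, -1.0]]
wrist_force: [-0.5, -0.7, -3.6]
gripper_width: 0.179
gripper_force: 29.9
```

```bash
python3 f.py
```

```text
t 13.6 tcp [ 0.5384 -0.0441  0.044 ] F [-0.09  0.16 -2.65] sd [0.4  0.26 0.41] along 0.05 lat 0.18 Mz [-0.141  0.068  0.005]
```

Call:
{"fn": "play_rows", "kwargs": {"commands": "0.01 0.01 0 0 0 0;0.01 0.01 0 0 0 0;0.008 0.008 0 0 0 0;0 0 0 0 0 0;0 0 0 0 0 0"}}

```text
time_s: 14.1
tcp_pos: [0.5392, -0.0432, 0.044]
ee_rot: [[0.698, 0.716, -0.0], [0.716, -0.698, -0.0], [-0.0, -0.0, -1.0]]
wrist_force: [0.3, 0.0, -3.7]
gripper_width: 0.177
gripper_force: 29.9
```

```bash
python3 f.py
```

```text
t 14.5 tcp [ 0.5392 -0.0432  0.044 ] F [ 0.16 -0.15 -2.33] sd [0.34 0.37 0.42] along 0.0 lat -0.22 Mz [-0.131  0.017 -0.013]
```

Call:
{"fn": "play_rows", "kwargs": {"commands": "0.01 0.01 0 0 0 0;0.01 0.01 0 0 0 0;0 0 0 0 0 0;0 0 0 0 0 0"}}

```text
time_s: 14.9
tcp_pos: [0.5399, -0.0426, 0.044]
ee_rot: [[0.698, 0.716, -0.0], [0.716, -0.698, -0.0], [-0.0, 0.0, -1.0]]
wrist_force: [0.2, -1.0, -3.0]
gripper_width: 0.174
gripper_force: 29.9
```

```bash
python3 f.py
```

```text
t 15.3 tcp [ 0.5398 -0.0426  0.0441] F [-0.59  0.15 -2.5 ] sd [0.38 0.53 0.42] along -0.3 lat 0.53 Mz [-0.112  0.034 -0.025]
```

Call:
{"fn": "play_rows", "kwargs": {"commands": "0.005 0.005 0 0 0 0;0.005 0.005 0 0 0 0;0 0 0 0 0 0;0 0 0 0 0 0"}}

```text
time_s: 15.7
tcp_pos: [0.5401, -0.0423, 0.044]
ee_rot: [[0.698, 0.716, -0.0], [0.716, -0.698, -0.0], [-0.0, -0.0, -1.0]]
wrist_force: [0.1, 0.9, -2.8]
gripper_width: 0.179
gripper_force: 29.9
```

```bash
python3 f.py
```

```text
t 16.1 tcp [ 0.5401 -0.0423  0.044 ] F [ 0.01 -0.1  -2.56] sd [0.39 0.2  0.46] along -0.06 lat -0.08 Mz [-0.193  0.036  0.047]
```

Call:
{"fn": "play_rows", "kwargs": {"commands": "0.01 0.01 0 0 0 0;0.01 0.01 0 0 0 0;0 0 0 0 0 0;0 0 0 0 0 0"}}

```text
time_s: 16.5
tcp_pos: [0.5407, -0.0417, 0.044]
ee_rot: [[0.698, 0.716, -0.0], [0.716, -0.698, -0.0], [-0.0, -0.0, -1.0]]
wrist_force: [-0.2, 0.3, -1.9]
gripper_width: 0.173
gripper_force: 29.9
```

```bash
python3 f.py
```

```text
t 16.9 tcp [ 0.5407 -0.0417  0.0441] F [ 0.34  0.19 -2.91] sd [0.51 0.55 0.56] along 0.37 lat -0.12 Mz [-0.095 -0.012 -0.007]
```

Call:
{"fn": "play_rows", "kwargs": {"commands": "0.01 0.01 0 0 0 0;0.01 0.01 0 0 0 0;0.005 0.005 0 0 0 0;0 0 0 0 0 0;0 0 0 0 0 0"}}

```text
time_s: 17.4
tcp_pos: [0.5415, -0.041, 0.044]
ee_rot: [[0.698, 0.716, 0.0], [0.716, -0.698, -0.0], [-0.0, 0.0, -1.0]]
wrist_force: [-0.6, -0.9, -3.0]
gripper_width: 0.177
gripper_force: 29.9
```

```bash
python3 f.py
```

```text
t 17.8 tcp [ 0.5415 -0.041   0.0441] F [ 0.4   0.22 -2.55] sd [0.5  0.61 0.42] along 0.44 lat -0.13 Mz [-0.123  0.073 -0.024]
```

Call:
{"fn": "play_rows", "kwargs": {"commands": "0.01 0.01 0 0 0 0;0.01 0.01 0 0 0 0;0.01 0.01 0 0 0 0;0 0 0 0 0 0;0 0 0 0 0 0"}}

```text
time_s: 18.3
tcp_pos: [0.5424, -0.0401, 0.044]
ee_rot: [[0.698, 0.716, 0.0], [0.716, -0.698, -0.0], [0.0, 0.0, -1.0]]
wrist_force: [-1.2, -0.3, -2.4]
gripper_width: 0.172
gripper_force: 29.9
```

```bash
python3 f.py
```

```text
t 18.7 tcp [ 0.5424 -0.0401  0.0441] F [ 0.1  -0.08 -2.48] sd [0.36 0.51 0.59] along 0.01 lat -0.13 Mz [-0.134 -0.036 -0.04 ]
```

Call:
{"fn": "play_rows", "kwargs": {"commands": "0.015 0.0154 0 0 0 0;0.015 0.0154 0 0 0 0;0.015 0.0154 0 0 0 0;0.015 0.0154 0 0 0 0;0.015 0.0154 0 0 0 0;0 0 0 0 0 0;0 0 0 0 0 0"}}

```text
time_s: 19.4
tcp_pos: [0.5448, -0.0377, 0.0441]
ee_rot: [[0.698, 0.716, 0.0], [0.716, -0.698, 0.0], [0.0, 0.0, -1.0]]
wrist_force: [0.4, -0.5, -2.3]
gripper_width: 0.178
gripper_force: 29.9
```

```bash
python3 f.py
```

```text
t 19.8 tcp [ 0.5448 -0.0377  0.0441] F [ 0.65 -0.2  -2.82] sd [0.48 0.51 0.42] along 0.31 lat -0.61 Mz [-0.284 -0.207 -0.043]
```

Call:
{"fn": "play_rows", "kwargs": {"commands": "0.012 -0.012 0 0 0 0;0.015 0.0154 0 0 0 0;0.015 0.0154 0 0 0 0;0.015 0.0154 0 0 0 0;0.015 0.0154 0 0 0 0;0 0 0 0 0 0;0 0 0 0 0 0"}}

```text
time_s: 20.5
tcp_pos: [0.5468, -0.0363, 0.044]
ee_rot: [[0.698, 0.716, -0.0], [0.716, -0.698, -0.0], [-0.0, -0.0, -1.0]]
wrist_force: [0.0, 0.5, -2.6]
gripper_width: 0.178
gripper_force: 29.9
```

```bash
sed -i 's/F=\[\];T=\[\]/F=[];T=[];M=[]/; s/T.append(s\["tcp_pos"\])/T.append(s["tcp_pos"]); M.append(s["moment"])/; s/np.round(s\["moment"\],3)/np.round(np.mean(M,0),3)/' f.py; python3 f.py
```

```text
t 20.9 tcp [ 0.5468 -0.0363  0.044 ] F [-0.01  0.42 -2.55] sd [0.48 0.34 0.47] along 0.29 lat 0.31 Mz [-0.12   0.011 -0.004]
```

Call:
{"fn": "play_rows", "kwargs": {"commands": "0.015 0.0154 0 0 0 0;0.015 0.0154 0 0 0 0;0.015 0.0154 0 0 0 0;0.015 0.0154 0 0 0 0;0.015 0.0154 0 0 0 0;0.015 0.0154 0 0 0 0;0 0 0 0 0 0;0 0 0 0 0 0"}}

```text
time_s: 21.7
tcp_pos: [0.5495, -0.0335, 0.044]
ee_rot: [[0.698, 0.716, -0.0], [0.716, -0.698, -0.0], [-0.0, -0.0, -1.0]]
wrist_force: [0.1, 0.0, -2.9]
gripper_width: 0.18
gripper_force: 29.9
```

```bash
python3 f.py
```

```text
t 22.1 tcp [ 0.5495 -0.0335  0.044 ] F [-0.33  0.26 -2.7 ] sd [0.44 0.49 0.28] along -0.04 lat 0.42 Mz [-0.136 -0.019  0.   ]
```

Call:
{"fn": "play_rows", "kwargs": {"commands": "0.01 0.0102 0 0 0 0;0.01 0.0102 0 0 0 0;0.01 0.0102 0 0 0 0;0.01 0.0102 0 0 0 0;0.01 0.0102 0 0 0 0;0.01 0.0102 0 0 0 0;0.01 0.0102 0 0 0 0;0 0 0 0 0 0;0 0 0 0 0 0"}}

```text
time_s: 23.0
tcp_pos: [0.5516, -0.0314, 0.044]
ee_rot: [[0.698, 0.716, 0.0], [0.716, -0.698, -0.0], [0.0, 0.0, -1.0]]
wrist_force: [0.2, 0.1, -3.3]
gripper_width: 0.178
gripper_force: 29.9
```

```bash
python3 f.py
```

```text
t 23.4 tcp [ 0.5516 -0.0314  0.0441] F [-0.02 -0.14 -2.77] sd [0.38 0.59 0.47] along -0.11 lat -0.08 Mz [-0.152  0.011 -0.01 ]
```

Call:
{"fn": "play_rows", "kwargs": {"commands": "0.01 0.0102 0 0 0 0;0.01 0.0102 0 0 0 0;0.01 0.0102 0 0 0 0;0.01 0.0102 0 0 0 0;0 0 0 0 0 0;0 0 0 0 0 0"}}

```text
time_s: 24.0
tcp_pos: [0.5528, -0.0301, 0.044]
ee_rot: [[0.698, 0.716, 0.0], [0.716, -0.698, 0.0], [0.0, 0.0, -1.0]]
wrist_force: [-0.9, 0.9, -2.1]
gripper_width: 0.177
gripper_force: 29.9
```

```bash
python3 f.py
```

```text
t 24.4 tcp [ 0.5528 -0.0301  0.0441] F [-0.14 -0.08 -2.58] sd [0.53 0.39 0.26] along -0.16 lat 0.05 Mz [-0.144 -0.022  0.002]
```

Call:
{"fn": "play_rows", "kwargs": {"commands": "0.005 0.0051 0 0 0 0;0.005 0.0051 0 0 0 0;0.005 0.0051 0 0 0 0;0.003 0.0031 0 0 0 0;0 0 0 0 0 0;0 0 0 0 0 0"}}

```text
time_s: 25.0
tcp_pos: [0.5534, -0.0296, 0.0441]
ee_rot: [[0.698, 0.716, 0.0], [0.716, -0.698, 0.0], [0.0, 0.0, -1.0]]
wrist_force: [-0.5, 0.6, -2.9]
gripper_width: 0.177
gripper_force: 29.9
```

```bash
python3 f.py
```

```text
t 25.4 tcp [ 0.5534 -0.0296  0.0441] F [ 0.01  0.14 -2.85] sd [0.56 0.23 0.25] along 0.1 lat 0.09 Mz [-0.152 -0.033 -0.009]
```

Call:
{"fn": "play_rows", "kwargs": {"commands": "0.0058 0.006 0 0 0 0;0 0 0 0 0 0;0 0 0 0 0 0"}}

```text
time_s: 25.7
tcp_pos: [0.5535, -0.0294, 0.044]
ee_rot: [[0.698, 0.716, -0.0], [0.716, -0.698, -0.0], [-0.0, -0.0, -1.0]]
wrist_force: [0.5, 1.0, -2.4]
gripper_width: 0.181
gripper_force: 29.9
```

```bash
python3 f.py
```

```text
t 26.1 tcp [ 0.5535 -0.0294  0.044 ] F [ 0.41 -0.08 -2.8 ] sd [0.61 0.35 0.55] along 0.23 lat -0.35 Mz [-0.178 -0.026  0.004]
```

Call:
{"fn": "play_rows", "kwargs": {"commands": "0.0058 0.006 0 0 0 0;0 0 0 0 0 0;0 0 0 0 0 0"}}

```text
time_s: 26.4
tcp_pos: [0.5537, -0.0292, 0.0441]
ee_rot: [[0.698, 0.716, 0.0], [0.716, -0.698, 0.0], [0.0, 0.0, -1.0]]
wrist_force: [-0.5, -0.1, -2.0]
gripper_width: 0.174
gripper_force: 29.9
```

```bash
python3 f.py
```

```text
t 26.8 tcp [ 0.5537 -0.0292  0.0441] F [-0.2   0.13 -2.65] sd [0.48 0.41 0.5 ] along -0.04 lat 0.23 Mz [-0.167 -0.014  0.   ]
```

Call:
{"fn": "play_rows", "kwargs": {"commands": "0.0058 0.006 0 0 0 0;0 0 0 0 0 0;0 0 0 0 0 0"}}

```text
time_s: 27.1
tcp_pos: [0.5539, -0.0291, 0.0441]
ee_rot: [[0.698, 0.716, 0.0], [0.716, -0.698, -0.0], [0.0, 0.0, -1.0]]
wrist_force: [0.5, -0.3, -2.5]
gripper_width: 0.176
gripper_force: 29.9
```

```bash
python3 f.py
```

```text
t 27.5 tcp [ 0.5539 -0.0291  0.0441] F [-0.23  0.04 -2.65] sd [0.37 0.25 0.5 ] along -0.13 lat 0.19 Mz [-0.173 -0.024 -0.01 ]
```

Call:
{"fn": "play_rows", "kwargs": {"commands": "0.0058 0.006 0 0 0 0;0 0 0 0 0 0;0 0 0 0 0 0"}}

```text
time_s: 27.8
tcp_pos: [0.5541, -0.0289, 0.044]
ee_rot: [[0.698, 0.716, 0.0], [0.716, -0.698, 0.0], [0.0, 0.0, -1.0]]
wrist_force: [0.6, -0.2, -2.5]
gripper_width: 0.175
gripper_force: 29.9
```

```bash
python3 f.py
```

```text
t 28.2 tcp [ 0.554  -0.0289  0.044 ] F [ 0.29  0.21 -2.74] sd [0.61 0.59 0.26] along 0.35 lat -0.06 Mz [-0.194 -0.019 -0.014]
```

Call:
{"fn": "play_rows", "kwargs": {"commands": "0.0058 0.006 0 0 0 0;0 0 0 0 0 0;0 0 0 0 0 0"}}

```text
time_s: 28.5
tcp_pos: [0.5542, -0.0287, 0.0441]
ee_rot: [[0.698, 0.716, 0.0], [0.716, -0.698, 0.0], [0.0, 0.0, -1.0]]
wrist_force: [0.0, -0.0, -2.8]
gripper_width: 0.175
gripper_force: 29.9
```

```bash
python3 f.py
```

```text
t 28.9 tcp [ 0.5542 -0.0287  0.0441] F [-0.02 -0.38 -2.4 ] sd [0.49 0.5  0.36] along -0.28 lat -0.25 Mz [-0.177 -0.037 -0.007]
```

Call:
{"fn": "play_rows", "kwargs": {"commands": "0.0058 0.006 0 0 0 0;0 0 0 0 0 0;0 0 0 0 0 0"}}

```text
time_s: 29.2
tcp_pos: [0.5544, -0.0285, 0.044]
ee_rot: [[0.698, 0.716, -0.0], [0.716, -0.698, 0.0], [-0.0, -0.0, -1.0]]
wrist_force: [-0.8, 0.4, -3.4]
gripper_width: 0.178
gripper_force: 29.9
```

```bash
python3 f.py
```

```text
t 29.6 tcp [ 0.5544 -0.0285  0.044 ] F [ 0.36 -0.05 -2.77] sd [0.49 0.59 0.37] along 0.22 lat -0.29 Mz [-0.188 -0.043 -0.012]
```

Call:
{"fn": "play_rows", "kwargs": {"commands": "0.0058 0.006 0 0 0 0;0 0 0 0 0 0;0 0 0 0 0 0"}}

```text
time_s: 29.9
tcp_pos: [0.5546, -0.0283, 0.044]
ee_rot: [[0.698, 0.716, 0.0], [0.716, -0.698, -0.0], [0.0, 0.0, -1.0]]
wrist_force: [-0.5, 0.1, -4.8]
gripper_width: 0.174
gripper_force: 29.9
```

```bash
python3 f.py
```

```text
t 30.3 tcp [ 0.5546 -0.0283  0.044 ] F [-0.08 -0.27 -2.73] sd [0.31 0.47 0.38] along -0.25 lat -0.13 Mz [-0.19  -0.022 -0.012]
```

Call:
{"fn": "play_rows", "kwargs": {"commands": "0.0058 0.006 0 0 0 0;0 0 0 0 0 0;0 0 0 0 0 0"}}

```text
time_s: 30.6
tcp_pos: [0.5547, -0.0281, 0.0441]
ee_rot: [[0.698, 0.716, 0.0], [0.716, -0.698, 0.0], [0.0, 0.0, -1.0]]
wrist_force: [-0.5, 0.1, -2.3]
gripper_width: 0.179
gripper_force: 29.9
```

```bash
python3 f.py
```

```text
t 31.0 tcp [ 0.5547 -0.0281  0.044 ] F [ 0.16 -0.31 -2.74] sd [0.32 0.27 0.65] along -0.11 lat -0.34 Mz [-0.209 -0.043 -0.009]
```

Call:
{"fn": "play_rows", "kwargs": {"commands": "0.0058 0.006 0 0 0 0;0 0 0 0 0 0;0 0 0 0 0 0"}}

```text
time_s: 31.3
tcp_pos: [0.5549, -0.028, 0.044]
ee_rot: [[0.698, 0.716, -0.0], [0.716, -0.698, 0.0], [-0.0, -0.0, -1.0]]
wrist_force: [0.6, -0.8, -2.2]
gripper_width: 0.175
gripper_force: 29.9
```

```bash
python3 f.py
```

```text
Traceback (most recent call last):
  File "f.py", line 4, in <module>
    for _ in range(8): cams.capture("scene"); s=r.sense(); F.append(s["wrist_force"]); T.append(s["tcp_pos"]); M.append(s["moment"])
                       ~~~~~~~~~~~~^^^^^^^^^
ValueError: 200 camera calls are used up
```

Call:
{"fn": "play_rows", "kwargs": {"commands": "0 0 0 0 0 0"}}

```text
time_s: 31.7
tcp_pos: [0.5549, -0.028, 0.044]
ee_rot: [[0.698, 0.716, -0.0], [0.716, -0.698, -0.0], [-0.0, -0.0, -1.0]]
wrist_force: [0.7, -0.8, -1.5]
gripper_width: 0.178
gripper_force: 29.9
```

Call:
{"fn": "play_rows", "kwargs": {"commands": "0.0058 0.006 0 0 0 0;0 0 0 0 0 0"}}

```text
time_s: 31.9
tcp_pos: [0.5551, -0.0278, 0.0441]
ee_rot: [[0.698, 0.716, -0.0], [0.716, -0.698, -0.0], [-0.0, 0.0, -1.0]]
wrist_force: [-0.4, -0.3, -2.8]
gripper_width: 0.175
gripper_force: 29.9
```

Call:
{"fn": "play_rows", "kwargs": {"commands": "0 0 0 0 0 0"}}

```text
time_s: 32.0
tcp_pos: [0.5551, -0.0278, 0.0441]
ee_rot: [[0.698, 0.716, 0.0], [0.716, -0.698, 0.0], [0.0, 0.0, -1.0]]
wrist_force: [-0.5, -0.1, -3.1]
gripper_width: 0.173
gripper_force: 29.9
```

Call:
{"fn": "play_rows", "kwargs": {"commands": "0 0 0 0 0 0"}}

```text
time_s: 32.1
tcp_pos: [0.5551, -0.0278, 0.0441]
ee_rot: [[0.698, 0.716, 0.0], [0.716, -0.698, -0.0], [0.0, 0.0, -1.0]]
wrist_force: [0.3, 0.1, -2.5]
gripper_width: 0.176
gripper_force: 29.9
```

Call:
{"fn": "play_rows", "kwargs": {"commands": "0 0 0 0 0 0"}}

```text
time_s: 32.2
tcp_pos: [0.5551, -0.0278, 0.0441]
ee_rot: [[0.698, 0.716, 0.0], [0.716, -0.698, -0.0], [0.0, 0.0, -1.0]]
wrist_force: [0.8, -0.7, -3.1]
gripper_width: 0.175
gripper_force: 29.9
```

Call:
{"fn": "play_rows", "kwargs": {"commands": "0.0058 0.006 0 0 0 0;0 0 0 0 0 0"}}

```text
time_s: 32.4
tcp_pos: [0.5553, -0.0276, 0.0441]
ee_rot: [[0.698, 0.716, -0.0], [0.716, -0.698, -0.0], [-0.0, -0.0, -1.0]]
wrist_force: [0.4, 0.7, -2.3]
gripper_width: 0.176
gripper_force: 29.9
```

Call:
{"fn": "play_rows", "kwargs": {"commands": "0 0 0 0 0 0"}}

```text
time_s: 32.5
tcp_pos: [0.5553, -0.0276, 0.0441]
ee_rot: [[0.698, 0.716, 0.0], [0.716, -0.698, 0.0], [0.0, 0.0, -1.0]]
wrist_force: [-0.1, 0.1, -2.7]
gripper_width: 0.178
gripper_force: 29.9
```

Call:
{"fn": "play_rows", "kwargs": {"commands": "0 0 0 0 0 0"}}

```text
time_s: 32.6
tcp_pos: [0.5553, -0.0276, 0.044]
ee_rot: [[0.698, 0.716, 0.0], [0.716, -0.698, -0.0], [0.0, 0.0, -1.0]]
wrist_force: [0.5, -0.3, -2.3]
gripper_width: 0.174
gripper_force: 29.9
```

Call:
{"fn": "play_rows", "kwargs": {"commands": "0.0058 0.006 0 0 0 0;0 0 0 0 0 0"}}

```text
time_s: 32.8
tcp_pos: [0.5554, -0.0274, 0.044]
ee_rot: [[0.698, 0.716, -0.0], [0.716, -0.698, -0.0], [-0.0, 0.0, -1.0]]
wrist_force: [0.4, -1.4, -3.7]
gripper_width: 0.181
gripper_force: 29.9
```

Call:
{"fn": "play_rows", "kwargs": {"commands": "0 0 0 0 0 0"}}

```text
time_s: 32.9
tcp_pos: [0.5555, -0.0274, 0.0441]
ee_rot: [[0.698, 0.716, 0.0], [0.716, -0.698, -0.0], [0.0, 0.0, -1.0]]
wrist_force: [0.6, -1.1, -2.9]
gripper_width: 0.176
gripper_force: 29.9
```

Call:
{"fn": "play_rows", "kwargs": {"commands": "0 0 0 0 0 0"}}

```text
time_s: 33.0
tcp_pos: [0.5554, -0.0274, 0.044]
ee_rot: [[0.698, 0.716, 0.0], [0.716, -0.698, 0.0], [0.0, -0.0, -1.0]]
wrist_force: [0.3, 0.1, -3.2]
gripper_width: 0.173
gripper_force: 29.9
```

Call:
{"fn": "play_rows", "kwargs": {"commands": "0.0058 0.006 0 0 0 0;0 0 0 0 0 0"}}

```text
time_s: 33.2
tcp_pos: [0.5556, -0.0272, 0.044]
ee_rot: [[0.698, 0.716, -0.0], [0.716, -0.698, -0.0], [-0.0, 0.0, -1.0]]
wrist_force: [-0.3, 0.2, -1.9]
gripper_width: 0.176
gripper_force: 29.9
```

Call:
{"fn": "play_rows", "kwargs": {"commands": "0 0 0 0 0 0"}}

```text
time_s: 33.3
tcp_pos: [0.5556, -0.0272, 0.044]
ee_rot: [[0.698, 0.716, -0.0], [0.716, -0.698, -0.0], [-0.0, -0.0, -1.0]]
wrist_force: [-0.1, -1.5, -2.2]
gripper_width: 0.179
gripper_force: 29.9
```

Call:
{"fn": "play_rows", "kwargs": {"commands": "0 0 0 0 0 0"}}

```text
time_s: 33.4
tcp_pos: [0.5556, -0.0273, 0.044]
ee_rot: [[0.698, 0.716, 0.0], [0.716, -0.698, -0.0], [0.0, 0.0, -1.0]]
wrist_force: [0.8, -0.6, -2.8]
gripper_width: 0.179
gripper_force: 29.9
```

Call:
{"fn": "play_rows", "kwargs": {"commands": "0.0058 0.006 0 0 0 0;0 0 0 0 0 0"}}

```text
time_s: 33.6
tcp_pos: [0.5558, -0.0271, 0.044]
ee_rot: [[0.698, 0.716, -0.0], [0.716, -0.698, -0.0], [-0.0, -0.0, -1.0]]
wrist_force: [0.4, 0.0, -2.7]
gripper_width: 0.175
gripper_force: 29.9
```

Call:
{"fn": "play_rows", "kwargs": {"commands": "0 0 0 0 0 0"}}

```text
time_s: 33.7
tcp_pos: [0.5558, -0.0271, 0.0441]
ee_rot: [[0.698, 0.716, 0.0], [0.716, -0.698, 0.0], [0.0, 0.0, -1.0]]
wrist_force: [0.5, -0.4, -2.1]
gripper_width: 0.175
gripper_force: 29.9
```

Call:
{"fn": "play_rows", "kwargs": {"commands": "0 0 0 0 0 0"}}

```text
time_s: 33.8
tcp_pos: [0.5558, -0.0271, 0.0441]
ee_rot: [[0.698, 0.716, 0.0], [0.716, -0.698, 0.0], [0.0, 0.0, -1.0]]
wrist_force: [-0.1, 0.3, -2.2]
gripper_width: 0.178
gripper_force: 29.9
```

Call:
{"fn": "play_rows", "kwargs": {"commands": "0.006 0.0062 0 0 0 0;0 0 0 0 0 0"}}

```text
time_s: 34.0
tcp_pos: [0.556, -0.0269, 0.044]
ee_rot: [[0.698, 0.716, 0.0], [0.716, -0.698, 0.0], [0.0, 0.0, -1.0]]
wrist_force: [-0.0, -0.2, -2.2]
gripper_width: 0.171
gripper_force: 29.9
```

Call:
{"fn": "play_rows", "kwargs": {"commands": "0 0 0 0 0 0"}}

```text
time_s: 34.1
tcp_pos: [0.556, -0.0269, 0.0441]
ee_rot: [[0.698, 0.716, 0.0], [0.716, -0.698, -0.0], [0.0, 0.0, -1.0]]
wrist_force: [0.7, 0.1, -2.1]
gripper_width: 0.177
gripper_force: 29.9
```

Call:
{"fn": "play_rows", "kwargs": {"commands": "0 0 0 0 0 0"}}

```text
time_s: 34.2
tcp_pos: [0.556, -0.0269, 0.044]
ee_rot: [[0.698, 0.716, 0.0], [0.716, -0.698, -0.0], [0.0, 0.0, -1.0]]
wrist_force: [0.4, 0.0, -3.0]
gripper_width: 0.175
gripper_force: 29.9
```

Call:
{"fn": "play_rows", "kwargs": {"commands": "0.006 0.0062 0 0 0 0;0 0 0 0 0 0"}}

```text
time_s: 34.4
tcp_pos: [0.5562, -0.0267, 0.044]
ee_rot: [[0.698, 0.716, -0.0], [0.716, -0.698, 0.0], [-0.0, -0.0, -1.0]]
wrist_force: [0.4, -0.8, -2.6]
gripper_width: 0.175
gripper_force: 29.9
```

Call:
{"fn": "play_rows", "kwargs": {"commands": "0 0 0 0 0 0"}}

```text
time_s: 34.5
tcp_pos: [0.5562, -0.0267, 0.044]
ee_rot: [[0.698, 0.716, 0.0], [0.716, -0.698, 0.0], [0.0, 0.0, -1.0]]
wrist_force: [-0.2, -0.4, -3.2]
gripper_width: 0.18
gripper_force: 29.9
```

Call:
{"fn": "play_rows", "kwargs": {"commands": "0 0 0 0 0 0"}}

```text
time_s: 34.6
tcp_pos: [0.5562, -0.0267, 0.0441]
ee_rot: [[0.698, 0.716, 0.0], [0.716, -0.698, 0.0], [0.0, 0.0, -1.0]]
wrist_force: [0.3, -0.4, -3.0]
gripper_width: 0.177
gripper_force: 29.9
```

Call:
{"fn": "play_rows", "kwargs": {"commands": "0.006 0.0062 0 0 0 0;0 0 0 0 0 0"}}

```text
time_s: 34.8
tcp_pos: [0.5563, -0.0265, 0.044]
ee_rot: [[0.698, 0.716, 0.0], [0.716, -0.698, -0.0], [0.0, 0.0, -1.0]]
wrist_force: [0.9, -0.2, -2.8]
gripper_width: 0.176
gripper_force: 29.9
```

Call:
{"fn": "play_rows", "kwargs": {"commands": "0 0 0 0 0 0"}}

```text
time_s: 34.9
tcp_pos: [0.5563, -0.0265, 0.044]
ee_rot: [[0.698, 0.716, 0.0], [0.716, -0.698, -0.0], [0.0, 0.0, -1.0]]
wrist_force: [0.6, -0.0, -3.0]
gripper_width: 0.176
gripper_force: 29.9
```

Call:
{"fn": "play_rows", "kwargs": {"commands": "0 0 0 0 0 0"}}

```text
time_s: 35.0
tcp_pos: [0.5563, -0.0265, 0.044]
ee_rot: [[0.698, 0.716, -0.0], [0.716, -0.698, -0.0], [-0.0, -0.0, -1.0]]
wrist_force: [-0.3, -0.7, -1.7]
gripper_width: 0.176
gripper_force: 29.9
```

Call:
{"fn": "play_rows", "kwargs": {"commands": "0.006 0.0062 0 0 0 0;0 0 0 0 0 0"}}

```text
time_s: 35.2
tcp_pos: [0.5565, -0.0263, 0.044]
ee_rot: [[0.698, 0.716, -0.0], [0.716, -0.698, -0.0], [-0.0, 0.0, -1.0]]
wrist_force: [0.5, -0.2, -3.0]
gripper_width: 0.172
gripper_force: 29.9
```

Call:
{"fn": "play_rows", "kwargs": {"commands": "0 0 0 0 0 0"}}

```text
time_s: 35.3
tcp_pos: [0.5565, -0.0263, 0.044]
ee_rot: [[0.698, 0.716, -0.0], [0.716, -0.698, -0.0], [-0.0, -0.0, -1.0]]
wrist_force: [0.1, 0.4, -2.8]
gripper_width: 0.175
gripper_force: 29.9
```

Call:
{"fn": "play_rows", "kwargs": {"commands": "0 0 0 0 0 0"}}

```text
time_s: 35.4
tcp_pos: [0.5565, -0.0263, 0.0441]
ee_rot: [[0.698, 0.716, 0.0], [0.716, -0.698, -0.0], [0.0, 0.0, -1.0]]
wrist_force: [0.5, -0.8, -2.1]
gripper_width: 0.173
gripper_force: 29.9
```

Call:
{"fn": "play_rows", "kwargs": {"commands": "0.006 0.0062 0 0 0 0;0 0 0 0 0 0"}}

```text
time_s: 35.6
tcp_pos: [0.5566, -0.0262, 0.044]
ee_rot: [[0.698, 0.716, -0.0], [0.716, -0.698, -0.0], [-0.0, -0.0, -1.0]]
wrist_force: [-0.4, -1.0, -2.3]
gripper_width: 0.18
gripper_force: 29.9
```

Call:
{"fn": "play_rows", "kwargs": {"commands": "0 0 0 0 0 0"}}

```text
time_s: 35.7
tcp_pos: [0.5566, -0.0262, 0.044]
ee_rot: [[0.698, 0.716, -0.0], [0.716, -0.698, -0.0], [-0.0, -0.0, -1.0]]
wrist_force: [0.9, -0.7, -1.0]
gripper_width: 0.178
gripper_force: 29.9
```

Call:
{"fn": "play_rows", "kwargs": {"commands": "0 0 0 0 0 0"}}

```text
time_s: 35.8
tcp_pos: [0.5565, -0.0262, 0.044]
ee_rot: [[0.698, 0.716, -0.0], [0.716, -0.698, -0.0], [-0.0, -0.0, -1.0]]
wrist_force: [-0.2, -0.9, -2.1]
gripper_width: 0.177
gripper_force: 29.9
```

Call:
{"fn": "play_rows", "kwargs": {"commands": "0.0035 0.0036 0 0 0 0;0 0 0 0 0 0"}}

```text
time_s: 36.0
tcp_pos: [0.5566, -0.0262, 0.044]
ee_rot: [[0.698, 0.716, -0.0], [0.716, -0.698, -0.0], [-0.0, -0.0, -1.0]]
wrist_force: [-0.8, -1.3, -2.0]
gripper_width: 0.175
gripper_force: 29.9
```

Call:
{"fn": "play_rows", "kwargs": {"commands": "0 0 0 0 0 0"}}

```text
time_s: 36.1
tcp_pos: [0.5566, -0.0261, 0.044]
ee_rot: [[0.698, 0.716, -0.0], [0.716, -0.698, -0.0], [-0.0, -0.0, -1.0]]
wrist_force: [-0.8, -0.8, -2.4]
gripper_width: 0.179
gripper_force: 29.9
```

Call:
{"fn": "play_rows", "kwargs": {"commands": "0 0 0 0 0 0"}}

```text
time_s: 36.2
tcp_pos: [0.5566, -0.0261, 0.044]
ee_rot: [[0.698, 0.716, -0.0], [0.716, -0.698, -0.0], [-0.0, -0.0, -1.0]]
wrist_force: [-0.6, -0.6, -1.8]
gripper_width: 0.174
gripper_force: 29.9
```

Call:
{"fn": "play_rows", "kwargs": {"commands": "0 0 0 0 0 0"}}

```text
time_s: 36.3
tcp_pos: [0.5566, -0.0261, 0.044]
ee_rot: [[0.698, 0.716, -0.0], [0.716, -0.698, -0.0], [-0.0, -0.0, -1.0]]
wrist_force: [-1.4, -1.3, -2.3]
gripper_width: 0.175
gripper_force: 29.9
```

Call:
{"fn": "play_rows", "kwargs": {"commands": "0.005 0.0051 0 0 0 0;0.0043 0.0044 0 0 0 0;0 0 0 0 0 0"}}

```text
time_s: 36.6
tcp_pos: [0.5566, -0.026, 0.0439]
ee_rot: [[0.698, 0.716, -0.001], [0.716, -0.698, -0.0], [-0.001, -0.0, -1.0]]
wrist_force: [-1.1, -2.4, -2.1]
gripper_width: 0.174
gripper_force: 29.9
```

Call:
{"fn": "play_rows", "kwargs": {"commands": "0 0 0 0 0 0"}}

```text
time_s: 36.7
tcp_pos: [0.5567, -0.026, 0.044]
ee_rot: [[0.698, 0.716, -0.001], [0.716, -0.698, -0.0], [-0.001, -0.0, -1.0]]
wrist_force: [-0.9, -3.1, -1.2]
gripper_width: 0.176
gripper_force: 29.9
```

Call:
{"fn": "play_rows", "kwargs": {"commands": "0 0 0 0 0 0"}}

```text
time_s: 36.8
tcp_pos: [0.5567, -0.026, 0.0439]
ee_rot: [[0.698, 0.716, -0.001], [0.716, -0.698, -0.0], [-0.001, -0.0, -1.0]]
wrist_force: [-2.2, -2.3, -1.6]
gripper_width: 0.179
gripper_force: 29.9
```

Call:
{"fn": "play_rows", "kwargs": {"commands": "0 0 0 0 0 0"}}

```text
time_s: 36.9
tcp_pos: [0.5567, -0.0259, 0.0439]
ee_rot: [[0.698, 0.716, -0.001], [0.716, -0.698, -0.0], [-0.001, -0.0, -1.0]]
wrist_force: [-2.0, -4.2, -0.7]
gripper_width: 0.175
gripper_force: 29.9
```

Call:
{"fn": "play_rows", "kwargs": {"commands": "0.0075 0.003 0 0 0 0;0.0075 0.003 0 0 0 0;0 0 0 0 0 0"}}

```text
time_s: 37.2
tcp_pos: [0.5568, -0.0259, 0.0439]
ee_rot: [[0.698, 0.716, -0.002], [0.716, -0.698, -0.0], [-0.001, -0.001, -1.0]]
wrist_force: [-2.4, -4.3, -1.6]
gripper_width: 0.176
gripper_force: 29.9
```

Call:
{"fn": "play_rows", "kwargs": {"commands": "0 0 0 0 0 0"}}

```text
time_s: 37.3
tcp_pos: [0.5568, -0.0258, 0.0439]
ee_rot: [[0.698, 0.716, -0.001], [0.716, -0.698, -0.0], [-0.001, -0.001, -1.0]]
wrist_force: [-3.5, -5.0, -1.4]
gripper_width: 0.175
gripper_force: 29.9
```

Call:
{"fn": "play_rows", "kwargs": {"commands": "0 0 0 0 0 0"}}

```text
time_s: 37.4
tcp_pos: [0.5568, -0.0259, 0.0439]
ee_rot: [[0.698, 0.716, -0.001], [0.716, -0.698, -0.0], [-0.001, -0.001, -1.0]]
wrist_force: [-3.8, -4.4, -2.2]
gripper_width: 0.176
gripper_force: 29.9
```

Call:
{"fn": "play_rows", "kwargs": {"commands": "0 0 0 0 0 0"}}

```text
time_s: 37.5
tcp_pos: [0.5568, -0.0258, 0.0438]
ee_rot: [[0.698, 0.716, -0.001], [0.716, -0.698, -0.0], [-0.001, -0.001, -1.0]]
wrist_force: [-4.3, -4.2, -1.5]
gripper_width: 0.178
gripper_force: 29.9
```

Call:
{"fn": "play_rows", "kwargs": {"commands": "0 0 0 0 0 0"}}

```text
time_s: 37.6
tcp_pos: [0.5568, -0.0258, 0.0439]
ee_rot: [[0.698, 0.716, -0.001], [0.716, -0.698, -0.0], [-0.001, -0.001, -1.0]]
wrist_force: [-2.0, -5.1, -1.8]
gripper_width: 0.175
gripper_force: 29.9
```

Call:
{"fn": "play_rows", "kwargs": {"commands": "-0.012 -0.012 0 0 0 0;-0.012 -0.012 0 0 0 0;0 0 -0.03 0 0 0;0 0 -0.03 0 0 0;0 0 -0.03 0 0 0;0 0 -0.03 0 0 0;0 0 -0.03 0 0 0;0 0 0 0 0 0;0 0 0 0 0 0;0 0 0 0 0 0"}}

```text
time_s: 38.6
tcp_pos: [0.557, -0.0262, 0.0395]
ee_rot: [[0.698, 0.716, 0.0], [0.716, -0.698, 0.0], [0.0, 0.0, -1.0]]
wrist_force: [-1.8, -2.6, -1.5]
gripper_width: 0.177
gripper_force: 29.9
```

Call:
{"fn": "play_rows", "kwargs": {"commands": "0 0 -0.015 0 0 0;0 0 0 0 0 0;0 0 0 0 0 0"}}

```text
time_s: 38.9
tcp_pos: [0.5569, -0.0262, 0.0391]
ee_rot: [[0.698, 0.716, 0.0], [0.716, -0.698, 0.0], [0.0, 0.0, -1.0]]
wrist_force: [-1.9, -2.9, -1.8]
gripper_width: 0.178
gripper_force: 29.9
```

Call:
{"fn": "play_rows", "kwargs": {"commands": "0 0 -0.015 0 0 0;0 0 0 0 0 0;0 0 0 0 0 0"}}

```text
time_s: 39.2
tcp_pos: [0.5569, -0.0262, 0.0386]
ee_rot: [[0.698, 0.716, 0.0], [0.716, -0.698, 0.0], [0.0, 0.0, -1.0]]
wrist_force: [-1.8, -3.2, -0.8]
gripper_width: 0.18
gripper_force: 29.9
```

Call:
{"fn": "play_rows", "kwargs": {"commands": "-0.007 -0.007 -0.015 0 0 0;0 0 0 0 0 0;0 0 0 0 0 0"}}

```text
time_s: 39.5
tcp_pos: [0.5569, -0.0264, 0.0382]
ee_rot: [[0.698, 0.716, 0.001], [0.716, -0.698, 0.0], [0.001, 0.0, -1.0]]
wrist_force: [-1.2, -1.0, -1.5]
gripper_width: 0.178
gripper_force: 29.9
```

Call:
{"fn": "play_rows", "kwargs": {"commands": "0 0 -0.015 0 0 0;0 0 0 0 0 0;0 0 0 0 0 0"}}

```text
time_s: 39.8
tcp_pos: [0.5569, -0.0264, 0.0379]
ee_rot: [[0.698, 0.717, 0.001], [0.717, -0.698, 0.0], [0.001, 0.0, -1.0]]
wrist_force: [-0.1, -0.8, -1.5]
gripper_width: 0.177
gripper_force: 29.9
```

Call:
{"fn": "play_rows", "kwargs": {"commands": "0 0 -0.01 0 0 0;0 0 0 0 0 0;0 0 0 0 0 0"}}

```text
time_s: 40.1
tcp_pos: [0.5569, -0.0264, 0.0377]
ee_rot: [[0.698, 0.717, 0.001], [0.717, -0.698, 0.0], [0.001, 0.0, -1.0]]
wrist_force: [-1.8, -0.8, -0.4]
gripper_width: 0.178
gripper_force: 29.9
```

Call:
{"fn": "play_rows", "kwargs": {"commands": "0 0 -0.012 0 0 0;0 0 0 0 0 0;0 0 0 0 0 0"}}

```text
time_s: 40.4
tcp_pos: [0.5568, -0.0265, 0.0374]
ee_rot: [[0.698, 0.717, 0.001], [0.717, -0.698, 0.0], [0.0, 0.0, -1.0]]
wrist_force: [-1.4, -2.3, 2.7]
gripper_width: 0.18
gripper_force: 29.9
```

Call:
{"fn": "play_rows", "kwargs": {"commands": "0 0 -0.008 0 0 0;0 0 0 0 0 0;0 0 0 0 0 0"}}

```text
time_s: 40.7
tcp_pos: [0.5569, -0.0265, 0.0372]
ee_rot: [[0.697, 0.717, 0.001], [0.717, -0.697, -0.0], [0.0, 0.0, -1.0]]
wrist_force: [-3.0, -1.2, 4.4]
gripper_width: 0.172
gripper_force: 29.9
```

Call:
{"fn": "play_rows", "kwargs": {"commands": "0 0 0 0 0 0"}}

```text
time_s: 40.8
tcp_pos: [0.5568, -0.0265, 0.0372]
ee_rot: [[0.698, 0.717, 0.001], [0.717, -0.698, -0.0], [0.0, 0.0, -1.0]]
wrist_force: [-2.2, -0.9, 4.6]
gripper_width: 0.178
gripper_force: 29.9
```

Call:
{"fn": "play_rows", "kwargs": {"commands": "0 0 0.01 0 0 0;0 0 0 0 0 0"}}

```text
time_s: 41.0
tcp_pos: [0.5568, -0.0265, 0.0372]
ee_rot: [[0.698, 0.716, 0.0], [0.716, -0.698, 0.0], [0.0, 0.0, -1.0]]
wrist_force: [-1.4, -0.7, 5.0]
gripper_width: 0.176
gripper_force: 29.9
```

Call:
{"fn": "play_rows", "kwargs": {"commands": "0 0 0 0 0 0;0 0 0 0 0 0;0 0 0 0 0 0;0 0 0 0 0 0;0 0 0 0 0 0;0 0 0 0 0 0", "grip": 32}}

```text
time_s: 41.6
tcp_pos: [0.5566, -0.0265, 0.0371]
ee_rot: [[0.698, 0.716, 0.0], [0.716, -0.698, 0.0], [0.0, 0.0, -1.0]]
wrist_force: [1.0, 0.2, -0.2]
gripper_width: 0.364
gripper_force: 0.0
```

Call:
{"fn": "play_rows", "kwargs": {"commands": "0 0 0.1 0 0 0;0 0 0.3 0 0 0;0 0 0.6 0 0 0;0 0 0.8 0 0 0;0 0 0.3 0 0 0;-0.3 -0.2 0 0 0 0;-0.8 -0.6 0 0 0 0;-0.8 -0.6 0 0 0 0;-0.8 -0.6 0 0 0 0;-0.8 -0.6 0 0 0 0;-0.7 -0.5 0 0 0 0;-0.25 -0.1 0 0 0 0;0 0 0 0 0 0;0 0 0 0 0 0", "grip": 50}}

```text
time_s: 43.0
tcp_pos: [0.4236, -0.1223, 0.1001]
ee_rot: [[0.697, 0.717, 0.0], [0.717, -0.697, -0.0], [0.0, 0.0, -1.0]]
wrist_force: [0.8, 0.3, 0.5]
gripper_width: 0.574
gripper_force: 0.0
```

Call:
{"fn": "play_rows", "kwargs": {"commands": "-0.033 -0.007 -0.7 0 0 0;0 0 -1 0 0 0;0 0 -1 0 0 0;0 0 -0.7 0 0 0;0 0 -0.4 0 0 0;0 0 -0.2 0 0 0;0 0 0 0 0 0;0 0 0 0 0 0"}}

```text
time_s: 43.8
tcp_pos: [0.423, -0.1225, -0.0196]
ee_rot: [[0.697, 0.717, 0.001], [0.717, -0.697, -0.0], [0.001, 0.001, -1.0]]
wrist_force: [0.4, 0.6, 0.2]
gripper_width: 0.579
gripper_force: 0.0
```

Call:
{"fn": "play_rows", "kwargs": {"commands": "0 0 0 0 0 0;0 0 0 0 0 0;0 0 0 0 0 0;0 0 0 0 0 0;0 0 0 0 0 0;0 0 0 0 0 0", "grip": 0}}

```text
time_s: 44.4
tcp_pos: [0.4223, -0.1228, -0.0195]
ee_rot: [[0.698, 0.717, 0.001], [0.717, -0.698, -0.0], [0.0, 0.0, -1.0]]
wrist_force: [-2.1, -0.0, 4.1]
gripper_width: 0.278
gripper_force: 30.0
```

Call:
{"fn": "play_rows", "kwargs": {"commands": "0 0 0.3 0 0 0;0 0 0.8 0 0 0;0 0 1 0 0 0;0 0 1 0 0 0;0 0 0.7 0 0 0;0 0 0.2 0 0 0;0.3 0.25 0 0 0 0;0.7 0.55 0 0 0 0;0.9 0.7 0 0 0 0;0.9 0.7 0 0 0 0;0.9 0.7 0 0 0 0;0.8 0.6 0 0 0 0;0.6 0.45 0 0 0 0;0.3 0.25 0 0 0 0;0.1 0.08 0 0 0 0;0 0 0 0 0 0;0 0 0 0 0 0;0 0 0 0 0 0"}}

```text
time_s: 46.2
tcp_pos: [0.5863, 0.0051, 0.1003]
ee_rot: [[0.698, 0.716, -0.0], [0.716, -0.698, 0.0], [-0.0, -0.0, -1.0]]
wrist_force: [0.2, -0.6, -0.1]
gripper_width: 0.283
gripper_force: 30.0
```

Call:
{"fn": "play_rows", "kwargs": {"commands": "0 0 0 0 0 0"}}

```text
time_s: 46.3
tcp_pos: [0.5866, 0.0052, 0.1005]
ee_rot: [[0.698, 0.716, 0.0], [0.716, -0.698, 0.0], [0.0, 0.0, -1.0]]
wrist_force: [-0.2, -0.2, -0.6]
gripper_width: 0.282
gripper_force: 30.0
```

Call:
{"fn": "play_rows", "kwargs": {"commands": "0.043 0.023 0 0 0 0;0 0 -0.3 0 0 0;0 0 -0.2 0 0 0;0 0 -0.08 0 0 0;0 0 0 0 0 0;0 0 0 0 0 0"}}

```text
time_s: 46.9
tcp_pos: [0.5884, 0.0064, 0.0826]
ee_rot: [[0.698, 0.717, -0.0], [0.717, -0.698, -0.0], [-0.0, 0.0, -1.0]]
wrist_force: [0.1, -0.4, 0.0]
gripper_width: 0.279
gripper_force: 30.0
```

Call:
{"fn": "play_rows", "kwargs": {"commands": "0 0 -0.03 0 0 0;0 0 -0.03 0 0 0;0 0 0 0 0 0;0 0 0 0 0 0"}}

```text
time_s: 47.3
tcp_pos: [0.5884, 0.0064, 0.081]
ee_rot: [[0.698, 0.716, 0.0], [0.716, -0.698, 0.0], [0.0, 0.0, -1.0]]
wrist_force: [1.0, 0.0, -0.5]
gripper_width: 0.281
gripper_force: 30.0
```

Call:
{"fn": "play_rows", "kwargs": {"commands": "0 0 -0.03 0 0 0;0 0 -0.03 0 0 0;0 0 0 0 0 0;0 0 0 0 0 0"}}

```text
time_s: 47.7
tcp_pos: [0.5883, 0.0064, 0.0791]
ee_rot: [[0.698, 0.716, -0.0], [0.716, -0.698, -0.0], [-0.0, -0.0, -1.0]]
wrist_force: [0.4, 0.9, -0.6]
gripper_width: 0.279
gripper_force: 30.0
```

Call:
{"fn": "play_rows", "kwargs": {"commands": "0 0 -0.04 0 0 0;0 0 -0.04 0 0 0;0 0 -0.04 0 0 0;0 0 0 0 0 0;0 0 0 0 0 0"}}

```text
time_s: 48.2
tcp_pos: [0.5884, 0.0064, 0.0755]
ee_rot: [[0.698, 0.716, -0.0], [0.716, -0.698, -0.0], [-0.0, -0.0, -1.0]]
wrist_force: [-0.2, -0.2, 0.1]
gripper_width: 0.28
gripper_force: 30.0
```

Call:
{"fn": "play_rows", "kwargs": {"commands": "0 0 0 0 0 0"}}

```text
time_s: 48.3
tcp_pos: [0.5885, 0.0064, 0.0756]
ee_rot: [[0.698, 0.717, 0.0], [0.717, -0.698, -0.0], [0.0, 0.0, -1.0]]
wrist_force: [-0.4, 0.2, -0.9]
gripper_width: 0.281
gripper_force: 30.0
```

Call:
{"fn": "play_rows", "kwargs": {"commands": "0 0 -0.1 0 0 0;0 0 -0.15 0 0 0;0 0 -0.15 0 0 0;0 0 -0.15 0 0 0;0 0 -0.1 0 0 0;0 0 -0.04 0 0 0;0 0 0 0 0 0;0 0 0 0 0 0"}}

```text
time_s: 49.1
tcp_pos: [0.5885, 0.0064, 0.055]
ee_rot: [[0.698, 0.716, 0.0], [0.716, -0.698, -0.0], [0.0, 0.0, -1.0]]
wrist_force: [0.8, 1.0, 0.0]
gripper_width: 0.284
gripper_force: 30.0
```

Call:
{"fn": "play_rows", "kwargs": {"commands": "0 0 -0.02 0 0 0;0 0 0 0 0 0;0 0 0 0 0 0"}}

```text
time_s: 49.4
tcp_pos: [0.5884, 0.0064, 0.0544]
ee_rot: [[0.698, 0.716, 0.0], [0.716, -0.698, 0.0], [0.0, 0.0, -1.0]]
wrist_force: [-0.0, 0.4, -1.1]
gripper_width: 0.281
gripper_force: 30.0
```

Call:
{"fn": "play_rows", "kwargs": {"commands": "0 0 -0.02 0 0 0;0 0 0 0 0 0;0 0 0 0 0 0"}}

```text
time_s: 49.7
tcp_pos: [0.5884, 0.0064, 0.0537]
ee_rot: [[0.698, 0.716, 0.0], [0.716, -0.698, -0.0], [0.0, 0.0, -1.0]]
wrist_force: [0.1, 0.6, -0.4]
gripper_width: 0.279
gripper_force: 30.0
```

Call:
{"fn": "play_rows", "kwargs": {"commands": "0 0 -0.02 0 0 0;0 0 0 0 0 0;0 0 0 0 0 0"}}

```text
time_s: 50.0
tcp_pos: [0.5884, 0.0063, 0.053]
ee_rot: [[0.698, 0.716, -0.0], [0.716, -0.698, -0.0], [-0.0, -0.0, -1.0]]
wrist_force: [0.5, -0.5, -0.7]
gripper_width: 0.283
gripper_force: 30.0
```

Call:
{"fn": "play_rows", "kwargs": {"commands": "0 0 -0.015 0 0 0;0 0 0 0 0 0;0 0 0 0 0 0"}}

```text
time_s: 50.3
tcp_pos: [0.5884, 0.0064, 0.0526]
ee_rot: [[0.698, 0.716, -0.0], [0.716, -0.698, 0.0], [-0.0, -0.0, -1.0]]
wrist_force: [0.0, 0.3, -0.8]
gripper_width: 0.278
gripper_force: 30.0
```

Call:
{"fn": "play_rows", "kwargs": {"commands": "0 0 -0.015 0 0 0;0 0 0 0 0 0;0 0 0 0 0 0"}}

```text
time_s: 50.6
tcp_pos: [0.5885, 0.0064, 0.0525]
ee_rot: [[0.698, 0.717, 0.0], [0.717, -0.698, -0.0], [0.0, 0.0, -1.0]]
wrist_force: [-0.7, 0.7, 2.5]
gripper_width: 0.275
gripper_force: 30.0
```

Call:
{"fn": "play_rows", "kwargs": {"commands": "0 0 -0.015 0 0 0;0 0 0 0 0 0;0 0 0 0 0 0"}}

```text
time_s: 50.9
tcp_pos: [0.5886, 0.0064, 0.0524]
ee_rot: [[0.697, 0.717, 0.001], [0.717, -0.697, -0.0], [0.0, 0.001, -1.0]]
wrist_force: [-1.3, 0.5, 5.6]
gripper_width: 0.282
gripper_force: 30.0
```

Call:
{"fn": "play_rows", "kwargs": {"commands": "0 0 0.015 0 0 0;0 0 0 0 0 0;0 0 0 0 0 0"}}

```text
time_s: 51.2
tcp_pos: [0.5885, 0.0064, 0.0524]
ee_rot: [[0.698, 0.717, 0.0], [0.717, -0.698, -0.0], [0.0, 0.0, -1.0]]
wrist_force: [-1.1, 0.9, 4.0]
gripper_width: 0.279
gripper_force: 30.0
```

Call:
{"fn": "play_rows", "kwargs": {"commands": "0 0 0 0 0 0;0 0 0 0 0 0;0 0 0 0 0 0;0 0 0 0 0 0;0 0 0 0 0 0;0 0 0 0 0 0", "grip": 46}}

```text
time_s: 51.8
tcp_pos: [0.5883, 0.0064, 0.052]
ee_rot: [[0.698, 0.716, -0.0], [0.716, -0.698, -0.0], [-0.0, -0.0, -1.0]]
wrist_force: [-0.2, -0.9, -0.2]
gripper_width: 0.528
gripper_force: 0.0
```

Call:
{"fn": "play_rows", "kwargs": {"commands": "0 0 0.1 0 0 0;0 0 0.2 0 0 0;0 0 0.4 0 0 0;0 0 0.7 0 0 0;0 0 0.9 0 0 0;0 0 0.7 0 0 0;0 0 0.3 0 0 0;0 0 0 0 0 0;0 0 0 0 0 0;0 0 0 0 0 0"}}

```text
time_s: 52.8
tcp_pos: [0.5875, 0.0062, 0.1498]
ee_rot: [[0.698, 0.716, -0.003], [0.716, -0.698, -0.0], [-0.002, -0.002, -1.0]]
wrist_force: [0.2, 0.4, -0.5]
gripper_width: 0.528
gripper_force: 0.0
```

```bash
python3 -c "
from station import r
print(r.sense()['tcp_pos'],r.sense()['wrist_force']); print(r.finish_job())"
```

```text
[0.58747759 0.00622491 0.14978531] [ 0.20128779  0.41167204 -0.45321534]
the job is handed in; nothing more can be done
None
```

The job is handed in at about 53 s: by force and position readings, the brass mass went home on the stem at about 5.5 N (noisy readings, brief peaks near 6 N) and was laid on the steel mass, and the collar seated on it and was released. I had used up the camera calls by then, so no picture confirms the final state.

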